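Third hand at the frame-screwing jig

ROBOT

A 6-joint arm with a two-finger parallel gripper is mounted at the origin on the work surface. World frame = base frame: x ahead of the robot, y to its left, z up, the work surface at z = 0. Lengths are in m, angles in rad, forces in N, time in s.
With the tool pointing down it reaches from about 0.325 to 0.85 m from the base axis. Payload 4.4 kg.
Tool frame: the origin (TCP) lies between the finger pads; the fingertips stand 25 mm ahead of it and the grasp point (between the pads) lies 6 mm ahead of it; z points along the fingers, y is the direction in which the jaws open and shut (so a half turn about z gives the same grasp; the last joint's range is limited). The gripper opens to 94 mm and grips with 3 to 60 N. Pads are 16 mm wide; open, the fingers measure 119 mm over their backs; the gripper's body (75 mm by 177 mm) begins 78 mm behind the grasp point.
Start: joints at [1.155, 0.207, 1.542, -0, 1.393, -0.15], TCP at [0.151, 0.555, 0.2] pointing down, gripper open.
Joint ranges: [-2.73, 2.73], [-0.86, 2.22], [0.23, 2.46], [-1.11, 4.25], [0.08, 2.63], [-2.82, 2.82]. Speed limits (rad/s): [2.79, 2.79, 3.14, 3.14, 3.14, 3.14].

INTERFACE

Orientations are given as a unit quaternion [w, x, y, z].
In Python, from plant import sense, read_camera, sign_off gives the robot as it stands.
- The arm moves only by the tool move_arm, never from a script. Its argument "increments" is a list of rows, each a list of 3 entries, a list of its own where there are three numbers: the shift along the world's x, y, z in m, then the turn, a rotation vector about the world's x, y, z in degrees, then the opening, from 0 (shut) to 1 (fully open). In form: [[[x, y, z], [ax, ay, az], hand], ...]. A call has 1 to 12 rows; each row shifts and turns the pose as measured when the row begins; what a row does not reach is not made up. A row lasts 1/8 s, in which the tool goes at most 62.5 mm and 10.7 degrees, less where a joint would pass 70% of its speed; a pose out of reach is approached as far as the arm can. A call is refused whole if a number of a shift passes 0.0625 or a number of a turn 10.7, either way. A call with a gripper value outside its range is refused whole. The fingers move at their own pace and stop on an object; "newtons" is the grip in N (left out, the last holds). Time passes only in rows, so rows that do not move let the fingers close. It gives the time, the measured TCP pose, the force and the opening at its end, in the units of the state.
- sense(): the state, without advancing time (a new reading comes with each control period).
- read_camera(name): name is "scene" or "top" or "wrist"; returns a dict with "frame" (384x512x3 uint8, red, green, blue), "vertical_fov" (degrees; the focal length in pixels is half the picture's height over the tangent of half this angle, whatever the lens; pixels are square), "cx", "cy" (the principal point, pixels), "T" (4x4, takes a point from camera to world coordinates). Camera axes: x right, y up, looking along -z (the intrinsics and any distortion apply to the point x, -y, -z); pixel columns grow to the right and rows downward; lengths in m; the calibration is good to about 2 mm. A picture is of the moment at which its call begins. There is no depth.
- sign_off(): hands the job in, once; it reports no verdict.
The state is a dict: "time_s": time; "joints": joint angles; "joint_vel": joint speeds; "joint_efforts": joint torques, N m; "eef_pos": TCP position; "ee_rot": TCP orientation; "ft_force": force on the tool from outside, world axes, zero at the start; "wrist_torque": the same for the moment, N m; "gripper_width": finger opening in m.
Only numpy, scipy, OpenCV 4.12 (cv2) and the standard library are available. Lean on these libraries where they do the work, as an engineer would, in place of code of your own. Each camera call takes 0.05 s, during which the arm holds its last target.

TASK

Pick up the long pine rail and slide it, flat on the jig's base and along the fence, under the bridge until its end butts squarely against the stile that is clamped in the jig, without ramming it. Then be my third hand while I drive the screws: keep the rail against the fence and keep pressing it lengthwise into the stile with a steady push of about 12 newtons, and finish just so, still gripping and pushing. Leave everything else on the bench where it lies.

Things in the scene. Friction and masses are not known exactly. Their poses are not given: they have to be found in the camera images.
- rail_center (a point): Centre (half-way up) of the rail: the loose pine bar 260 mm long (its y axis), 45 mm wide (its x axis) and 28 mm thick (z), about 0.15 kg, lying flat on the bench (the longest loose bar there). Plain and the same both ways round: either end may lead.
- joint (a point): Centre of where the rail's leading end must butt on the stile's inner edge, 14 mm above the jig base's top, 32 mm above the bench. The jig is fixed to the bench, its place and direction vary. Axes, used below too: +y the way the rail is pushed, into the stile; +x across, towards the fence; z up. Rail home: its centre at y = -130 mm, x = 0, z = 0, its length along y.
- jig: The screwing jig, fixed. Origin on the bench under the rail's way, 110 mm before the joint (joint-frame y = -110, x = 0); axes as the joint's. Its plywood base is 18 mm thick, joint-frame x -200 to +90, y -210 to +130. Behind the stile (y +45 to +140, x -50 to -185) a cleat and a toggle clamp, up to 135 mm above the base, hold the stile.
- fence (a point): Entry end of the beech fence, on its face: joint-frame x = +22.5, y = -130 mm, z = 0. The face runs from there along +y past the joint to y = +55; the fence is 35 mm wide, 42 mm high above the base, and before y = -130 ends in a nose rounded to 17.5 mm. The rail touches it when its centre is at x = 0. Behind the nose nothing stands beside the rail: it can be gripped across there.
- bridge (a point): Rubber foot (18 mm across) of the wound-up hold-down screw under the fixed steel bridge: 35 mm above the base, so 7 mm free over a flat rail. Joint-frame y = -72.5, x = 0. Bridge bar y -90 to -55, underside 42, top 54, black star knob to 96 mm above the base. The way below is 61 mm wide: fence at x = +22.5, bridge foot at x = -38.5.
- stile: The stile: pine bar 200 mm long (its x axis), 45 mm wide, 28 mm thick, flat on the jig's base across the rail's way, clamped fast. Origin at the centre of its underside. Two brass screws are started in its outer edge opposite the joint. It does not give: how fast the push builds up depends only on the arm.
- offcut: short piece of the same pine as the rail, 45 x 150 x 28 mm, lying flat beside the rail. A bystander.
- glue: white glue bottle, 60 mm across, 150 mm tall, standing. A bystander.
- drill: grey and black cordless drill lying on its side, about 200 x 230 x 70 mm. A bystander.
- square: try square lying flat, wooden stock 115 mm, steel blade 155 mm. A bystander.
- screwdriver: screwdriver with a wooden handle, lying. A bystander.

How it is judged:
On the way:
1. the rail lies over the jig's base with its leading end under and past the bridge (y of rail_center in the frame of joint above -0.175 m and x of rail_center in the frame of joint between -0.02 and 0.006 m and z of rail_center in the frame of joint between -0.004 and 0.009 m), for 0.1 s.
At the end, for the whole second after the job is handed in: The rail lies flat on the base under the bridge (within 3 mm in height), along the fence (within 2 mm and about 1 degree), its end against the stile (within 3 mm), pressed into the stile with a steady 6 to 20 N, at rest and still held by the fingers through the last second (y of rail_center in the frame of joint between -0.133 and -0.127 m and x of rail_center in the frame of joint between -0.002 and 0.002 m and z of rail_center in the frame of joint between -0.003 and 0.003 m and angle between the y axis of rail_center and the y axis of joint, either way round below 0.02 rad and angle between the z axis of rail_center and the z axis of joint, either way round below 0.02 rad and contact force between rail and stile between 6 and 20 N and contact force between the fingers and rail above 2 N and linear speed of rail below 0.01 m/s); the arm keeps its last pose, push and grip.
It fails at once if the rail is rammed or jammed into the stile with more than 50 N (contact force between rail and stile above 50 N).
It fails at once if a bystander (offcut, glue, drill, square or screwdriver) is shifted by more than 15 mm (distance of any of offcut, glue, drill, square, screwdriver from where it was at the start of the episode above 0.015 m).
It also fails if it takes over 58 s, if anything falls off the work surface, if the arm or the gripper's body presses on something with over 40 N, if the wrist force passes 120 N, or if a joint passes its speed limit or range.

## Working session

There is one attempt and no reset: what is moved stays moved. The work goes in short steps, Python scripts to look and compute and a tool call to move; the robot and the scene stay as the last step left them, time stands still between calls to the robot, and variables do not carry over. Pictures are saved under pics/ and viewed, and the job is handed in when it is done.

Besides the shell and the picture viewer there is one more tool, called as name([rows], argument=value, ...), one row to a line, values as JSON. move_arm: Moves the arm, as the interface text tells. Its arguments: {"type":"object","properties":{"increments":{"type":"array","items":{"type":"array"}},"newtons":{"type":"number"}},"required":["increments"]}

```bash
mkdir -p pics; ls
python3 - <<'E'
from plant import sense, read_camera
import cv2,json,numpy as np,pickle
print(sense())
d={}
for n in("scene","top","wrist"):
    c=read_camera(n);d[n]=c
    cv2.imwrite(f"pics/{n}0.png",c["frame"][:,:,::-1]);print(n,{k:v for k,v in c.items() if k!="frame"})
pickle.dump(d,open("cams0.pkl","wb"))
E
```

```text
pics
{'time_s': 0.0, 'joints': array([ 1.15447431e+00,  2.07407911e-01,  1.54290229e+00, -3.93404322e-05,
        1.39348412e+00, -1.50511139e-01]), 'joint_vel': array([-1.53728843e-03, -5.88750034e-05,  1.00058410e-03,  1.02552248e-03,
       -8.72231503e-04, -1.12841930e-04]), 'joint_efforts': array([-1.32821722e-03, -3.70851374e+01, -2.81424487e+01,  6.95924414e-02,
        3.58743325e-02, -1.58014454e-04]), 'eef_pos': array([0.15075313, 0.55406299, 0.19882218]), 'ee_rot': array([-2.89249089e-04,  1.32510971e-01,  9.91180927e-01, -1.06233110e-03]), 'ft_force': array([0.11209593, 0.04294997, 0.06133766]), 'wrist_torque': array([-0.00936572, -0.01888334,  0.00119795]), 'gripper_width': 0.09410690790265634}
scene {'vertical_fov': 44.21653808608716, 'cx': 246.89025450630234, 'cy': 185.2607441972619, 'T': array([[-0.66035874, -0.63649156,  0.39850323,  1.05599171],
       [ 0.75077631, -0.57100027,  0.33210484,  0.49231653],
       [ 0.01616353,  0.51849512,  0.85492781,  1.10397906],
       [ 0.        ,  0.        ,  0.        ,  1.        ]])}
top {'vertical_fov': 42.066471018660316, 'cx': 254.46820228851064, 'cy': 191.1897707276779, 'T': array([[ 0.00990299,  0.99504407, -0.09894056,  0.41079982],
       [-0.99987858,  0.00866312, -0.0129532 ,  0.0993262 ],
       [-0.01203187,  0.09905682,  0.99500904,  1.67751589],
       [ 0.        ,  0.        ,  0.        ,  1.        ]])}
wrist {'vertical_fov': 69.73646922065045, 'cx': 253.19935461513273, 'cy': 186.95774853294213, 'T': array([[ 0.26144594, -0.93396987, -0.24361096,  0.08057799],
       [ 0.96521564,  0.25240914,  0.06817913,  0.57293632],
       [-0.00218762, -0.25296227,  0.96747367,  0.3841559 ],
       [ 0.        ,  0.        ,  0.        ,  1.        ]])}
```

View pics/scene0.png

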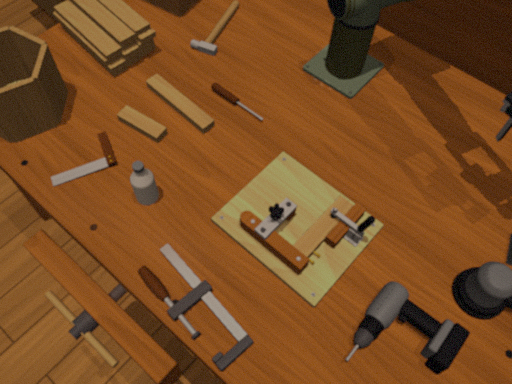

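View pics/top0.png

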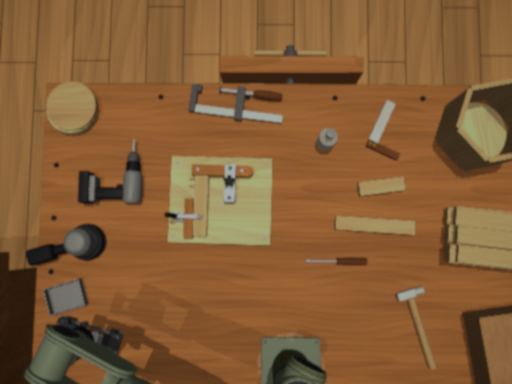

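View pics/wrist0.png

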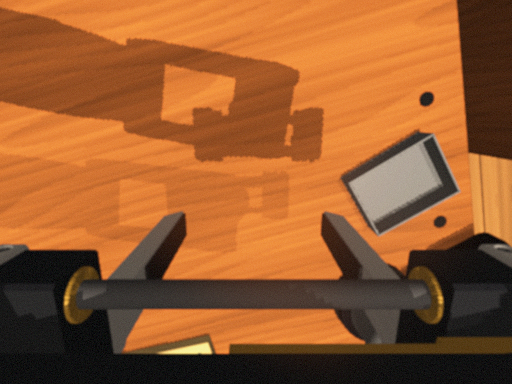

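The top view shows the rail at about (336–415, 217–235), the offcut at (380, 186) and the jig at (168–272, 156–244). The stile is at column ~200, the bridge at ~230, and the fence along row 171 on the far side. So joint +y is roughly world +y, and +x roughly world +x.

```bash
cat > h.py <<'E'
import numpy as np,cv2
def fpx(c): return c["frame"].shape[0]/2/np.tan(np.radians(c["vertical_fov"])/2)
def ray(c,uv,z):
    f=fpx(c);uv=np.atleast_2d(np.array(uv,float))
    d=np.c_[(uv[:,0]-c["cx"])/f,-(uv[:,1]-c["cy"])/f,-np.ones(len(uv))]@c["T"][:3,:3].T
    o=c["T"][:3,3]; return o+d*((z-o[2])/d[:,2:3])
def proj(c,P):
    q=(np.atleast_2d(P)-c["T"][:3,3])@c["T"][:3,:3];f=fpx(c)
    return np.c_[c["cx"]+f*q[:,0]/-q[:,2],c["cy"]-f*q[:,1]/-q[:,2]]
E
python3 - <<'E'
import pickle,cv2,numpy as np
from h import *
d=pickle.load(open("cams0.pkl","rb"))
c=d["top"];hsv=cv2.cvtColor(c["frame"],cv2.COLOR_RGB2HSV)
for p in [(375,226),(340,222),(380,186),(260,220),(200,205),(210,172),(300,230)]: print(p,hsv[p[1],p[0]])
m=((hsv[...,0]>15)&(hsv[...,0]<40)&(hsv[...,1]<190)&(hsv[...,2]>120)).astype(np.uint8)
cs,_=cv2.findContours(m,cv2.RETR_EXTERNAL,cv2.CHAIN_APPROX_NONE)
for k in cs:
    if cv2.contourArea(k)<300: continue
    z=.018 if cv2.contourArea(k)>5000 else .028
    W=ray(c,k[:,0]+0.0,z)[:,:2].astype(np.float32)
    r=cv2.minAreaRect(W*1000);print(cv2.contourArea(k),cv2.boundingRect(k),r, cv2.boxPoints(r).round(0).tolist())
im=c["frame"][:,:,::-1]
a=cv2.resize(im[145:255,160:280],None,fx=5,fy=5,interpolation=cv2.INTER_CUBIC);cv2.imwrite("pics/top0z.png",a)
s=d["scene"]["frame"][:,:,::-1]
cv2.imwrite("pics/sc0z.png",cv2.resize(s[145:305,205:390],None,fx=3.6,fy=3.6,interpolation=cv2.INTER_CUBIC))
E
```

```text
(375, 226) [ 22 104 165]
(340, 222) [ 20 114 166]
(380, 186) [ 19 114 166]
(260, 220) [ 31  79 167]
(200, 205) [ 19 115 167]
(210, 172) [ 14 170 147]
(300, 230) [ 14 169 152]
474.0 (398, 287, 38, 83) ((133.7330322265625, -404.40081787109375), (259.8487548828125, 84.18132781982422), 8.007073402404785) [[-1.0, -381.0], [11.0, -464.0], [268.0, -428.0], [257.0, -345.0]]
1083.5 (336, 215, 80, 21) ((466.7247619628906, -277.9684143066406), (261.07940673828125, 49.607391357421875), 86.6406021118164) [[434.0, -407.0], [484.0, -410.0], [499.0, -149.0], [450.0, -146.0]]
3098.5 (449, 206, 63, 63) ((431.3404541015625, -623.8331298828125), (201.37413024902344, 189.19369506835938), 84.59124755859375) [[328.0, -715.0], [516.0, -733.0], [535.0, -533.0], [347.0, -515.0]]
612.5 (358, 177, 48, 20) ((596.0591430664062, -300.86993408203125), (49.689456939697266, 153.0369415283203), 7.839498043060303) [[561.0, -228.0], [582.0, -380.0], [631.0, -373.0], [610.0, -222.0]]
8464.0 (167, 155, 106, 91) ((546.29931640625, 235.6534881591797), (345.36700439453125, 296.6494140625), 88.9785385131836) [[395.0, 66.0], [
[... 715 characters left out ...]
2969, 250.65255737304688), 0.22167237102985382) [[946.0, -139.0], [946.0, -390.0], [1240.0, -389.0], [1239.0, -138.0]]
7592.5 (183, 0, 148, 83) ((1096.5262451171875, 117.94107055664062), (293.0257263183594, 504.360595703125), 0.22167427837848663) [[949.0, 370.0], [951.0, -135.0], [1244.0, -134.0], [1242.0, 371.0]]
11442.5 (35, 0, 148, 133) ((1006.9090576171875, 626.410400390625), (468.3243713378906, 500.1539306640625), 0.22167468070983887) [[772.0, 876.0], [774.0, 375.0], [1242.0, 377.0], [1240.0, 877.0]]
6695.5 (0, 0, 44, 250) ((810.2823486328125, 917.1177978515625), (864.6971435546875, 147.33091735839844), 3.4756019115448) [[374.0, 964.0], [383.0, 817.0], [1246.0, 870.0], [1237.0, 1017.0]]
```

View pics/top0z.png

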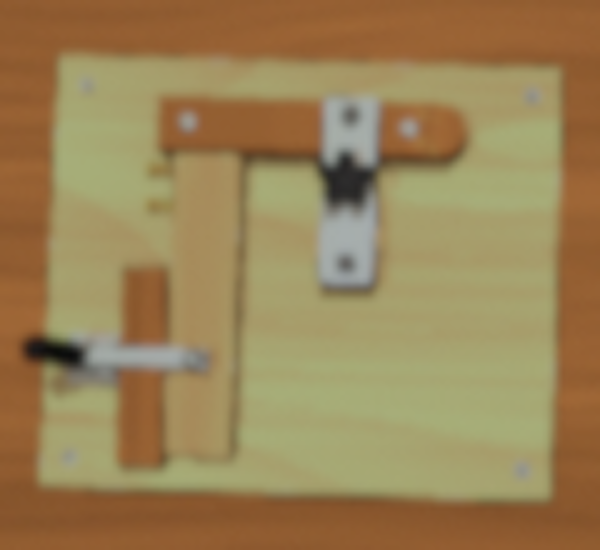

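View pics/sc0z.png

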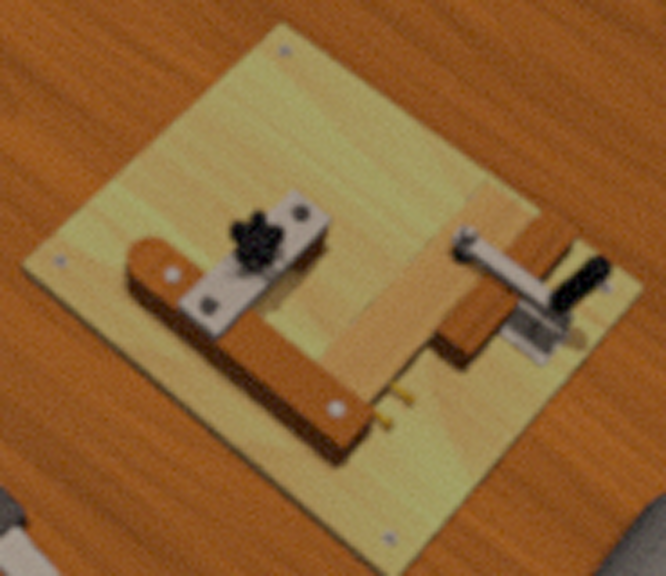

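move_arm([
  [[0.02, -0.03, 0.025], [0, 0, -7], 1],
  [[0.037, -0.041, 0.025], [0, 0, -7], 1],
  [[0.037, -0.041, 0], [0, 0, -7], 1],
  [[0.037, -0.041, 0], [0, 0, -7], 1],
  [[0.037, -0.041, 0], [0, 0, -7], 1],
  [[0.037, -0.041, 0], [0, 0, -7], 1],
  [[0.037, -0.041, 0], [0, 0, -7], 1],
  [[0.037, -0.041, 0], [0, 0, -7], 1],
  [[0.037, -0.041, 0], [0, 0, -7], 1],
  [[0.037, -0.041, 0], [0, 0, -7], 1],
  [[0.037, -0.041, 0], [0, 0, -5], 1],
  [[0, 0, 0], [0, 0, 0], 1],
])

```text
time_s: 1.65
eef_pos: [0.5483, 0.0972, 0.2464]
ee_rot: [-0.002, 0.723, 0.691, -0.001]
ft_force: [0.5, -0.2, 0.7]
gripper_width: 0.0941
```

```bash
cat > snap.py <<'E'
import sys,cv2,pickle
from plant import read_camera
n,o=sys.argv[1:3]
c=read_camera(n);pickle.dump(c,open(o+".pkl","wb"))
cv2.imwrite(f"pics/{o}.png",c["frame"][:,:,::-1]);print(c["T"].round(4).tolist())
E
python3 snap.py wrist w1
```

```text
[[0.999, 0.0411, 0.0154, 0.5529], [-0.0437, 0.9669, 0.2515, 0.1694], [-0.0046, -0.2519, 0.9677, 0.4316], [0.0, 0.0, 0.0, 1.0]]
```

View pics/w1.png

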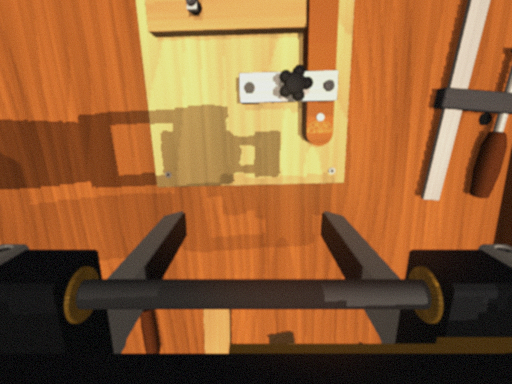

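Run:
```python
import cv2
a=cv2.imread("pics/w1.png")
cv2.imwrite("pics/w1z.png",cv2.resize(a[0:200,140:360],None,fx=3,fy=3,interpolation=cv2.INTER_CUBIC))
```

```text
(no output)
```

View pics/w1z.png

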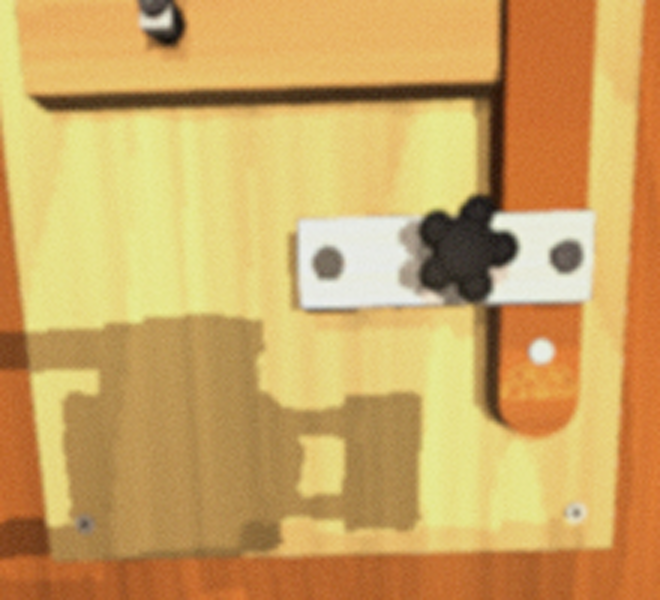

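```bash
cat >> h.py <<'E'
def edge(g,p0,p1,half=6,n=40,sign=0):
    """subpixel edge points around the guess line p0-p1: max |gradient| along normal; robust line fit. sign=+1: brightness rises along normal (normal = dir rotated (-dy,dx))"""
    p0=np.array(p0,float);p1=np.array(p1,float);d=(p1-p0)/np.linalg.norm(p1-p0);nn=np.array([-d[1],d[0]])
    t=np.arange(-half,half+.01,.25);pts=[]
    for s in np.linspace(0,1,n):
        q=p0+(p1-p0)*s+t[:,None]*nn
        v=cv2.remap(g,q[:,0].astype(np.float32)[None],q[:,1].astype(np.float32)[None],cv2.INTER_LINEAR)[0]
        v=cv2.GaussianBlur(v[None],(0,0),2)[0]
        gr=np.gradient(v); gr=np.abs(gr) if sign==0 else np.clip(gr*sign,0,None)
        gr[:4]=0;gr[-4:]=0
        i=gr.argmax();w=gr[max(0,i-3):i+4];pts.append(q[i-3:i+4].T@w/w.sum() if w.sum()>0 else q[i])
    pts=np.array(pts,np.float32)
    l=cv2.fitLine(pts,cv2.DIST_HUBER,0,.01,.01).ravel()
    r=(pts-l[2:])@np.array([-l[1],l[0]]);pts=pts[np.abs(r)<1]
    l=cv2.fitLine(pts,cv2.DIST_HUBER,0,.01,.01).ravel()
    r=(pts-l[2:])@np.array([-l[1],l[0]])
    s0=(p0-l[2:])@l[:2];s1=(p1-l[2:])@l[:2]
    return l[2:]+s0*l[:2],l[2:]+s1*l[:2],len(pts),r.std()
E
python3 - <<'E'
import pickle
from h import *
c=pickle.load(open("w1.pkl","rb"));g=c["frame"].astype(np.float32)
gb=g[...,1]
z=lambda x,y:(140+(x+.5)/3-.5,(y+.5)/3-.5)
E=[("stile",z(60,93),z(480,80),.046,None),("fence",z(498,400),z(498,310),.060,None),("fenceUp",z(502,195),z(503,15),.060,None),("near",z(70,560),z(600,547),.018,None),("left",z(40,480),z(6,120),.018,None),("right",z(615,530),z(638,20),.018,None),("fenceOut",z(580,400),z(595,20),.06,None),
("brN",z(305,307),z(400,305),.072,None)]
for n,a,b,h,_ in E:
    p,q,k,r=edge(gb,a,b,5)
    P=ray(c,[p,q],h)[:,:2]*1000;d=P[1]-P[0]
    print(n,p.round(1),q.round(1),k,round(float(r),2),P.round(1).tolist(),"ang",np.degrees(np.arctan2(d[1],d[0])).round(2))
E
```

```text
stile [159.7  31.1] [299.7  26.9] 40 0.14 [[437.7, 277.4], [614.1, 274.2]] ang -1.04
fence [306.4 132.9] [301.2 103.8] 22 0.52 [[620.6, 143.8], [613.7, 181.0]] ang 100.48
fenceUp [302.7  64.4] [306.4   4.6] 32 0.44 [[615.5, 228.1], [619.9, 293.8]] ang 86.21
near [163.  186.4] [339.7 182.4] 30 0.3 [[406.4, 68.8], [679.8, 63.4]] ang -1.12
left [153.7 159.6] [139.7  39.9] 40 0.15 [[397.5, 111.1], [400.6, 275.6]] ang 88.94
right [344.  176.3] [353.7   6.4] 40 0.18 [[686.1, 72.9], [690.0, 302.9]] ang 89.04
fenceOut [332.3 133. ] [338.1   6.3] 32 0.21 [[654.9, 142.2], [657.6, 290.2]] ang 88.97
brN [241.3 102.4] [273. 101.] 40 0.2 [[537.1, 185.7], [576.6, 185.5]] ang -0.23
```

The wrist view shows the stile's inner edge running (160, 31)–(300, 27), the fence's outer edge at column ~335, and the base's near edge at row ~185. That puts the joint at about (0.600, 0.275) with a yaw of −1.03°. Next I'll look at the rail.

move_arm([
  [[-0.009, -0.055, 0], [0, 0, 0], 1],
  [[-0.009, -0.055, 0], [0, 0, 0], 1],
  [[-0.009, -0.055, 0], [0, 0, 0], 1],
  [[-0.009, -0.055, 0], [0, 0, 0], 1],
  [[-0.009, -0.055, 0], [0, 0, 0], 1],
  [[-0.009, -0.055, -0.01], [0, 0, 0], 1],
  [[-0.009, -0.055, -0.01], [0, 0, 0], 1],
  [[-0.009, -0.055, -0.01], [0, 0, 0], 1],
  [[-0.009, -0.055, 0], [0, 0, 0], 1],
  [[0, 0, 0], [0, 0, 0], 1],
])

```text
time_s: 2.95
eef_pos: [0.4603, -0.3908, 0.2147]
ee_rot: [-0.006, 0.711, 0.703, 0.001]
ft_force: [-0.3, 1.2, -0.1]
gripper_width: 0.0939
```

```bash
python3 snap.py wrist w2
```

```text
[[0.9999, 0.0091, 0.0082, 0.4627], [-0.0108, 0.9699, 0.2433, -0.3201], [-0.0057, -0.2434, 0.9699, 0.4006], [0.0, 0.0, 0.0, 1.0]]
```

View pics/w2.png

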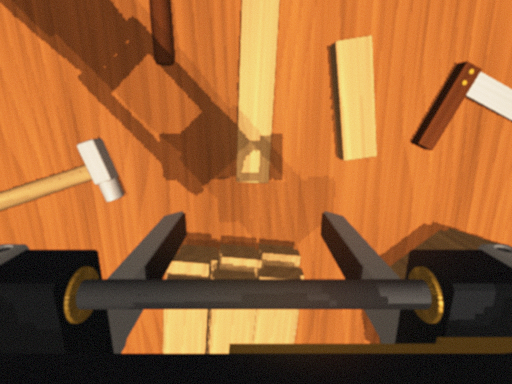

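Run:
```python
import pickle
from h import *
c=pickle.load(open("w2.pkl","rb"));g=c["frame"].astype(np.float32)
a=c["frame"][0:200,200:400,::-1];cv2.imwrite("pics/w2z.png",cv2.resize(a,None,fx=3,fy=3))
gb=g[...,2]
for n,a,b,h in [("L",(238,175),(241,5),.028),("R",(269,130),(278,5),.028),("end",(240,181),(267,181),.028),("offL",(343,150),(336,50),.028)]:
    p,q,k,r=edge(gb,a,b,5)
    P=ray(c,[p,q],h)[:,:2]*1000;d=P[1]-P[0]
    print(n,p.round(1),q.round(1),k,round(float(r),2),P.round(1).tolist(),"ang",np.degrees(np.arctan2(d[1],d[0])).round(2))
```

```text
L [236.2 174.9] [241.4   5. ] 37 0.23 [[436.2, -396.3], [447.8, -189.1]] ang 86.8
R [271.1 130.1] [278.7   5. ] 40 0.17 [[484.1, -336.2], [492.4, -189.7]] ang 86.78
end [240.  182.5] [267.  182.6] 39 0.34 [[441.2, -407.1], [478.7, -407.5]] ang -0.67
offL [342.5 150. ] [335.8  50. ] 40 0.2 [[580.3, -363.5], [563.6, -239.8]] ang 97.7
```

View pics/w2z.png

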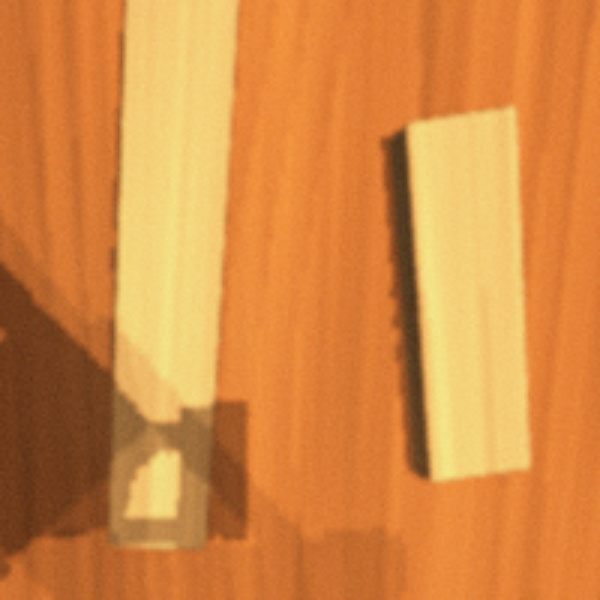

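```bash
cat > ori.py <<'E'
import sys
from plant import sense
import numpy as np
from scipy.spatial.transform import Rotation as R
s=sense();yaw=float(sys.argv[1]) # desired jaw yaw deg (tool y angle), tool down
q=s["ee_rot"];r=R.from_quat(q,scalar_first=True)
y=np.array([np.cos(np.radians(yaw)),np.sin(np.radians(yaw)),0]);z=np.array([0,0,-1.]);M=np.c_[np.cross(y,z),y,z]
print("pos",s["eef_pos"].round(4),"turn",np.degrees((R.from_matrix(M)*r.inv()).as_rotvec()).round(2),"F",s["ft_force"].round(2),"T",s["wrist_torque"].round(2),"w",round(s["gripper_width"],4),"t",s["time_s"],"j",s["joints"].round(2))
E
python3 ori.py -3.2
```

```text
pos [ 0.4608 -0.3885  0.2145] turn [-0.68 -0.34 -2.62] F [ 1.33 -0.38  0.16] T [-0.09  0.08 -0.  ] w 0.0939 t 3.0 j [-0.85  0.26  1.44  0.    1.45 -0.84]
```

move_arm([
  [[0.001, 0.03, -0.04], [-0.7, -0.3, -2.6], 1],
  [[0.001, 0.03, -0.05], [0, 0, 0], 1],
  [[0, 0, -0.05], [0, 0, 0], 1],
  [[0, 0, 0], [0, 0, 0], 1],
])

```text
time_s: 3.5
eef_pos: [0.4653, -0.3166, 0.074]
ee_rot: [0.001, 0.723, 0.691, 0.001]
ft_force: [-0.0, 0.6, -0.7]
gripper_width: 0.0941
```

```bash
python3 ori.py -3.2;python3 snap.py wrist w3
python3 - <<'E'
import pickle
from h import *
c=pickle.load(open("w3.pkl","rb"))
print(proj(c,[[.4623,-.3273,.028],[.4651,-.2774,.028],[.4723,-.1476,.028]]))
E
```

```text
pos [ 0.4653 -0.3166  0.074 ] turn [-0.04  0.16 -0.55] F [-0.03  0.58 -0.69] T [-0.04  0.06  0.03] w 0.0941 t 3.5 j [-0.75  0.31  1.69  0.    1.14 -0.71]
[[0.999, 0.0444, 0.0081, 0.4685], [-0.045, 0.9667, 0.2521, -0.2443], [0.0033, -0.2522, 0.9677, 0.2592], [0.0, 0.0, 0.0, 1.0]]
[[249.55480525 211.98236568]
 [250.01286765 155.93625792]
 [251.36055074 -23.03749994]]
```

View pics/w3.png

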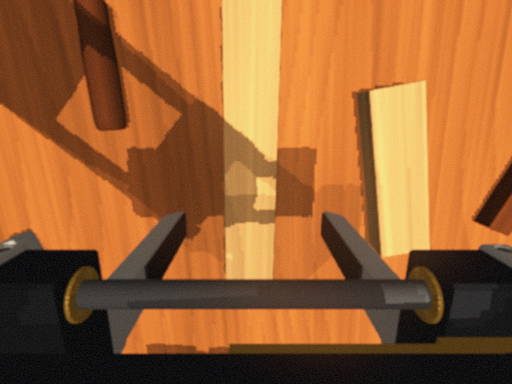

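move_arm([
  [[-0.003, -0.01, -0.02], [0, 0.2, -0.5], 1],
  [[0, 0, -0.02], [0, 0, 0], 1],
  [[0, 0, 0], [0, 0, 0], 1],
])

```text
time_s: 3.92
eef_pos: [0.469, -0.3329, 0.042]
ee_rot: [0.009, 0.726, 0.688, 0.0]
ft_force: [-0.1, -0.1, -0.1]
gripper_width: 0.0939
```

```bash
python3 ori.py -3.2
```

```text
pos [ 0.469  -0.3329  0.042 ] turn [ 0.71  0.74 -0.08] F [-0.06 -0.14 -0.13] T [-0.04  0.1  -0.05] w 0.0939 t 3.925 j [-0.77  0.37  1.69 -0.    1.06 -0.71]
```

move_arm([
  [[-0.005, 0.004, -0.013], [0.7, 0.7, 0], 1],
  [[0, 0, 0], [0, 0, 0], 1],
])

```text
time_s: 4.18
eef_pos: [0.4649, -0.3307, 0.0303]
ee_rot: [0.002, 0.726, 0.687, 0.0]
ft_force: [0.2, -0.3, 0.1]
gripper_width: 0.0939
```

```bash
python3 ori.py -3.2; for i in 1 2 3; do python3 -c "
from plant import read_camera
read_camera('wrist')"; python3 ori.py -3.2; done
```

```text
pos [ 0.4649 -0.3307  0.0303] turn [ 0.13  0.15 -0.03] F [ 0.2  -0.35  0.07] T [-0.14  0.11 -0.03] w 0.0939 t 4.175 j [-0.77  0.39  1.69  0.    1.06 -0.71]
pos [ 0.4658 -0.3315  0.0313] turn [ 0.23  0.26 -0.03] F [ 0.36 -1.38  0.44] T [-0.08  0.1   0.01] w 0.094 t 4.225 j [-0.77  0.39  1.69  0.    1.06 -0.71]
pos [ 0.4661 -0.3317  0.0316] turn [ 0.27  0.29 -0.03] F [-0.08  0.1   0.28] T [-0.04  0.04  0.  ] w 0.0934 t 4.275 j [-0.77  0.39  1.69  0.    1.06 -0.71]
pos [ 0.4661 -0.3316  0.0317] turn [ 0.27  0.3  -0.04] F [0.43 0.26 0.39] T [-0.05  0.08 -0.  ] w 0.0939 t 4.325 j [-0.77  0.39  1.69  0.    1.06 -0.71]
```

move_arm([
  [[-0.004, 0, -0.004], [0.3, 0.3, 0], 1],
  [[0, 0, 0], [0, 0, 0], 1],
], newtons=40)

```text
time_s: 4.58
eef_pos: [0.4622, -0.3319, 0.0281]
ee_rot: [0.0, 0.726, 0.687, 0.0]
ft_force: [-0.5, -0.7, 0.4]
gripper_width: 0.0938
```

```bash
python3 ori.py -3.2
```

```text
pos [ 0.4622 -0.3319  0.0281] turn [-0.01  0.02 -0.05] F [-0.52 -0.67  0.36] T [-0.04  0.04  0.02] w 0.0938 t 4.575 j [-0.78  0.39  1.69  0.    1.06 -0.72]
```

move_arm([
  [[0, 0, 0], [0, 0, 0], 0.3],
  [[0, 0, 0], [0, 0, 0], 0.3],
  [[0, 0, 0], [0, 0, 0], 0.3],
  [[0, 0, 0], [0, 0, 0], 0.3],
  [[0, 0, 0], [0, 0, 0], 0.3],
  [[0, 0, 0], [0, 0, 0], 0.3],
], newtons=40)

```text
time_s: 5.32
eef_pos: [0.4624, -0.332, 0.0284]
ee_rot: [0.0, 0.726, 0.687, 0.0]
ft_force: [-0.1, 0.9, 0.7]
gripper_width: 0.0377
```

```bash
python3 ori.py -3.2
```

```text
pos [ 0.4624 -0.332   0.0284] turn [ 0.01  0.05 -0.05] F [-0.08  0.87  0.73] T [-0.1   0.12 -0.05] w 0.0377 t 5.325 j [-0.77  0.39  1.69  0.    1.06 -0.72]
```

```bash
python3 snap.py wrist w4;python3 ori.py -3.2
```

```text
[[0.9986, 0.0522, 0.0123, 0.4666], [-0.0536, 0.966, 0.2528, -0.2596], [0.0013, -0.2531, 0.9674, 0.2135], [0.0, 0.0, 0.0, 1.0]]
pos [ 0.4624 -0.332   0.0284] turn [ 0.01  0.05 -0.05] F [-1.09 -0.67  0.34] T [-0.07 -0.01 -0.05] w 0.0335 t 5.375 j [-0.77  0.39  1.69  0.    1.06 -0.72]
```

View pics/w4.png

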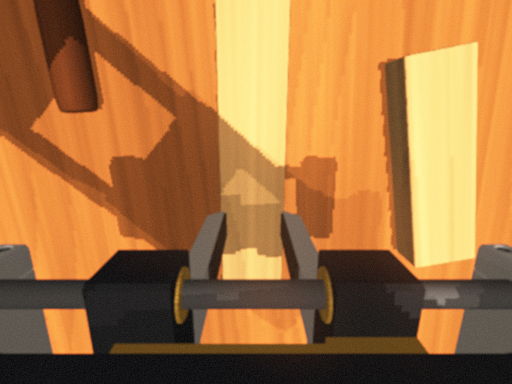

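```bash
python3 - <<'E'
import pickle
from h import *
from plant import sense
from scipy.spatial.transform import Rotation as R
c=pickle.load(open("w4.pkl","rb"));s=sense();M=R.from_quat(s["ee_rot"],scalar_first=True).as_matrix()
for y in(-.0175,.0175,):
  for zz in(0,.006,.025): print(y,zz,proj(c,s["eef_pos"]+M@np.array([0,y,zz])).round(0))
c0=c["T"][:3,3];print(M.T@(c0-s["eef_pos"]))
E
python3 snap.py scene s4; python3 -c "
import cv2
a=cv2.imread('pics/s4.png');cv2.imwrite('pics/s4z.png',cv2.resize(a[20:220,60:330],None,fx=2.9,fy=2.9))"
```

```text
-0.0175 0 [[228. 219.]]
-0.0175 0.006 [[229. 216.]]
-0.0175 0.025 [[231. 208.]]
0.0175 0 [[277. 219.]]
0.0175 0.006 [[276. 216.]]
0.0175 0.025 [[274. 208.]]
[ 0.07249332  0.00037908 -0.18519913]
[[-0.6604, -0.6365, 0.3985, 1.056], [0.7508, -0.571, 0.3321, 0.4923], [0.0162, 0.5185, 0.8549, 1.104], [0.0, 0.0, 0.0, 1.0]]
```

View pics/s4z.png

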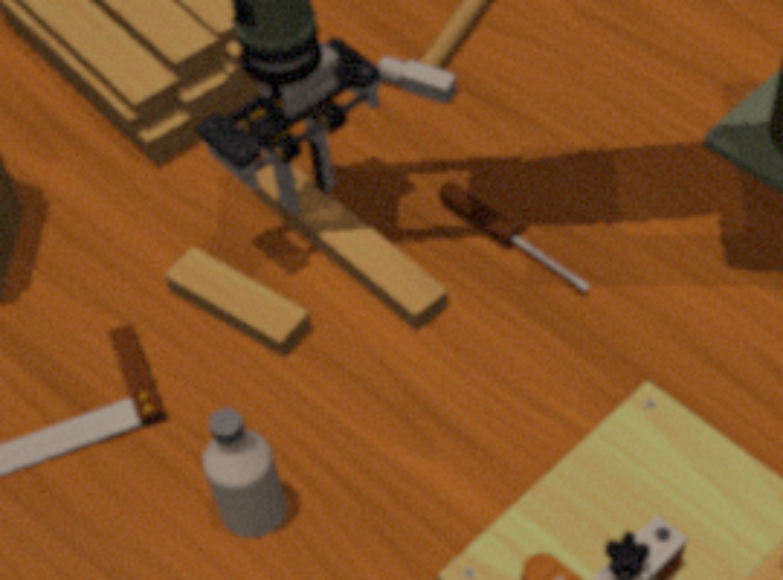

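move_arm([
  [[0, 0, 0], [0, 0, 0], 0.3],
  [[0, 0, 0], [0, 0, 0], 0.3],
], newtons=40)

```text
time_s: 5.68
eef_pos: [0.4624, -0.332, 0.0283]
ee_rot: [0.0, 0.726, 0.687, 0.0]
ft_force: [-0.7, 0.1, 0.2]
gripper_width: 0.0284
```

```bash
python3 ori.py -3.2; python3 snap.py wrist w5
```

```text
pos [ 0.4624 -0.332   0.0283] turn [ 0.01  0.04 -0.05] F [-0.65  0.07  0.16] T [-0.05  0.06 -0.02] w 0.0284 t 5.675 j [-0.77  0.39  1.69  0.    1.06 -0.72]
[[0.9986, 0.0522, 0.0123, 0.4666], [-0.0536, 0.966, 0.2528, -0.2596], [0.0013, -0.2531, 0.9674, 0.2135], [0.0, 0.0, 0.0, 1.0]]
```

View pics/w5.png

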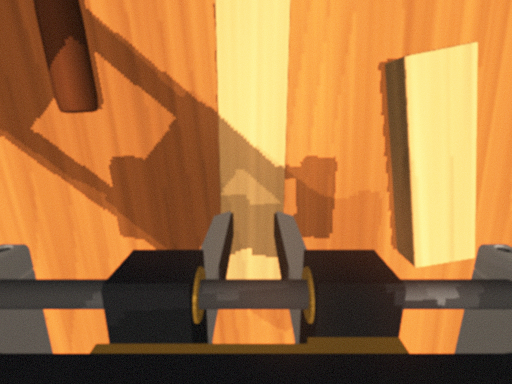

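Run:
```python
import pickle
from h import *
from plant import sense
from scipy.spatial.transform import Rotation as R
s=sense();M=R.from_quat(s["ee_rot"],scalar_first=True).as_matrix()
c=pickle.load(open("s4.pkl","rb"))
for h in (.017,.024):
 for zz in(0,.025): print(h,zz,[( (proj(c,s["eef_pos"]+M@np.array([0,y,zz]))[0]-[60,20])*2.9).round(0) for y in(-h,h)])
# rail outline predicted in the zoom
u=np.array([.0558,.9984]);n=np.array([.9984,-.0558]);C=np.array([.4651,-.2774])
P=[[*(C+a*130e-3*u+b*22.5e-3*n),.028] for a in(-1,1) for b in(-1,1)]
print(((proj(c,P)-[60,20])*2.9).round(0).tolist())
a=cv2.imread('pics/s4.png');cv2.imwrite('pics/s4y.png',cv2.resize(a[30:140,110:240],None,fx=5.5,fy=5.5,interpolation=cv2.INTER_CUBIC))
```

```text
0.017 0 [array([320., 192.]), array([295., 209.])]
0.017 0.025 [array([323., 208.]), array([299., 225.])]
0.024 0 [array([325., 189.]), array([290., 213.])]
0.024 0.025 [array([328., 205.]), array([293., 229.])]
[[278.0, 152.0], [245.0, 174.0], [446.0, 287.0], [412.0, 312.0]]
```

View pics/s4y.png

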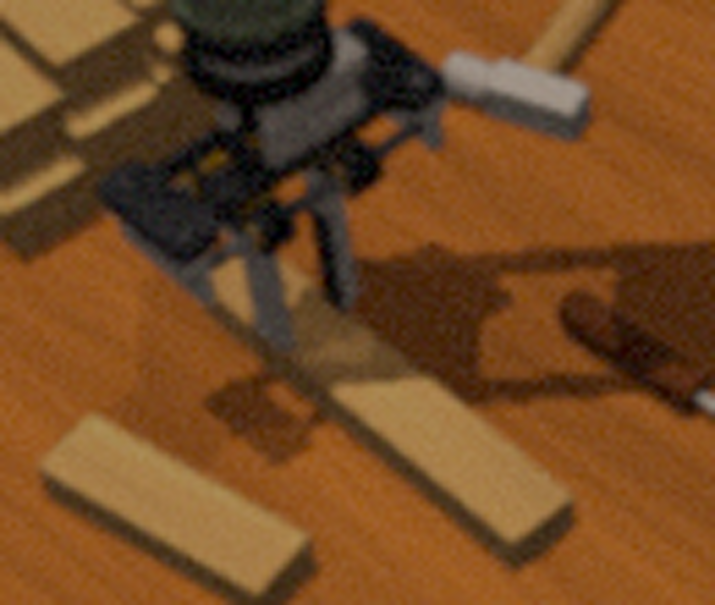

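The fingers have closed to 28 mm over the 45 mm rail without touching it. Both views put the real fingertips at roughly the reported TCP height, not 25 mm beyond it. I'll open and go lower in steps, watching the force.

move_arm([
  [[0, 0, 0.004], [0, 0, 0], 1],
  [[0, 0, 0], [0, 0, 0], 1],
  [[0, 0, 0], [0, 0, 0], 1],
  [[0, 0, 0], [0, 0, 0], 1],
  [[0, 0, 0], [0, 0, 0], 1],
  [[0, 0, 0], [0, 0, 0], 1],
  [[0, 0, 0], [0, 0, 0], 1],
  [[0, 0, -0.008], [0, 0, 0], 1],
  [[0, 0, -0.008], [0, 0, 0], 1],
  [[0, 0, 0], [0, 0, 0], 1],
])

```text
time_s: 6.98
eef_pos: [0.462, -0.3317, 0.0151]
ee_rot: [-0.0, 0.726, 0.687, 0.0]
ft_force: [-0.3, 0.0, -0.4]
gripper_width: 0.0941
```

```bash
python3 ori.py -3.2; python3 snap.py scene s6;python3 - <<'E'
import pickle
from h import *
from plant import sense
from scipy.spatial.transform import Rotation as R
s=sense();M=R.from_quat(s["ee_rot"],scalar_first=True).as_matrix()
c=pickle.load(open("s6.pkl","rb"))
for zz in(0,.025): print(zz,[( (proj(c,s["eef_pos"]+M@np.array([0,y,zz]))[0]-[110,30])*5.5).round(0) for y in(-.047,.047)])
a=cv2.imread('pics/s6.png');cv2.imwrite('pics/s6y.png',cv2.resize(a[30:140,110:240],None,fx=5.5,fy=5.5,interpolation=cv2.INTER_CUBIC))
E
```

```text
pos [ 0.462  -0.3317  0.0151] turn [-0.03  0.01 -0.05] F [-0.32  0.   -0.35] T [-0.05  0.06  0.02] w 0.0941 t 6.975 j [-0.78  0.41  1.7   0.    1.03 -0.72]
[[-0.6604, -0.6365, 0.3985, 1.056], [0.7508, -0.571, 0.3321, 0.4923], [0.0162, 0.5185, 0.8549, 1.104], [0.0, 0.0, 0.0, 1.0]]
0 [array([376., 297.]), array([246., 387.])]
0.025 [array([381., 328.]), array([253., 417.])]
```

View pics/s6y.png

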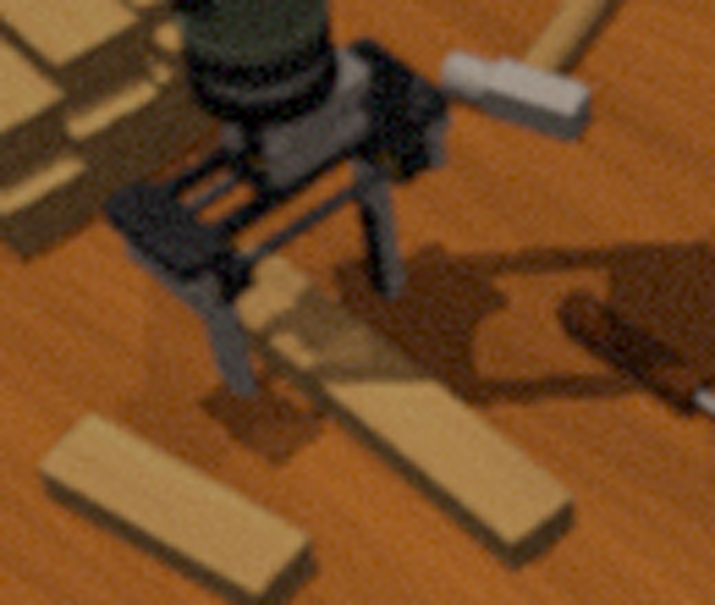

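move_arm([
  [[0, 0, -0.005], [0, 0, 0], 1],
  [[0, 0, -0.002], [0, 0, 0], 1],
  [[0, 0, 0], [0, 0, 0], 1],
])

```text
time_s: 7.4
eef_pos: [0.4624, -0.332, 0.0081]
ee_rot: [0.0, 0.726, 0.687, 0.0]
ft_force: [-0.3, 0.5, -0.1]
gripper_width: 0.0944
```

```bash
python3 ori.py -3.2
```

```text
pos [ 0.4624 -0.332   0.0081] turn [ 0.02  0.05 -0.05] F [-0.29  0.54 -0.07] T [-0.08  0.05  0.01] w 0.0944 t 7.4 j [-0.77  0.42  1.7   0.    1.02 -0.72]
```

move_arm([
  [[0, 0, -0.003], [0, 0, 0], 1],
  [[0, 0, 0], [0, 0, 0], 0.3],
  [[0, 0, 0], [0, 0, 0], 0.3],
  [[0, 0, 0], [0, 0, 0], 0.3],
  [[0, 0, 0], [0, 0, 0], 0.3],
  [[0, 0, 0], [0, 0, 0], 0.3],
  [[0, 0, 0], [0, 0, 0], 0.3],
], newtons=40)

```text
time_s: 8.28
eef_pos: [0.4627, -0.3323, 0.0053]
ee_rot: [0.001, 0.726, 0.687, 0.0]
ft_force: [-0.1, -0.4, -0.4]
gripper_width: 0.0446
```

```bash
python3 ori.py -3.2
```

```text
pos [ 0.4627 -0.3323  0.0053] turn [ 0.06  0.08 -0.06] F [-0.08 -0.42 -0.44] T [-0.04  0.03 -0.  ] w 0.0446 t 8.275 j [-0.77  0.43  1.7   0.    1.01 -0.72]
```

move_arm([
  [[0, 0, 0.015], [0, 0, 0], 0.3],
  [[0, 0, 0.025], [0, 0, 0], 0.3],
  [[0, 0, 0.02], [0, 0, 0], 0.3],
  [[0, 0, 0], [0, 0, 0], 0.3],
], newtons=50)

```text
time_s: 8.78
eef_pos: [0.4627, -0.3323, 0.069]
ee_rot: [0.001, 0.726, 0.687, 0.0]
ft_force: [0.2, 0.3, -2.2]
gripper_width: 0.0445
```

```bash
python3 ori.py -3.2; python3 snap.py scene s7; python3 snap.py wrist w7
python3 - <<'E'
import pickle
from h import *
d=pickle.load(open("cams0.pkl","rb"))
print("glue",ray(d["top"],[(324,148)],.0),ray(d["top"],[(328,133)],.15))
a=cv2.imread('pics/s7.png')[10:170,90:270];b=cv2.imread("pics/w7.png")
a=cv2.resize(a,(432,384));cv2.imwrite("pics/c7.png",cv2.resize(np.hstack([a,b]),None,fx=.84,fy=.84))
E
```

```text
pos [ 0.4627 -0.3323  0.069 ] turn [ 0.09  0.11 -0.06] F [ 0.15  0.31 -2.18] T [-0.2   0.08 -0.02] w 0.0445 t 8.775 j [-0.77  0.33  1.67  0.    1.13 -0.72]
[[-0.6604, -0.6365, 0.3985, 1.056], [0.7508, -0.571, 0.3321, 0.4923], [0.0162, 0.5185, 0.8549, 1.104], [0.0, 0.0, 0.0, 1.0]]
[[0.9986, 0.052, 0.0127, 0.4663], [-0.0535, 0.9661, 0.2527, -0.2593], [0.0009, -0.253, 0.9675, 0.2531], [0.0, 0.0, 0.0, 1.0]]
glue [[ 0.72723177 -0.11379507  0.        ]] [[ 0.74624766 -0.10732072  0.15      ]]
```

View pics/c7.png

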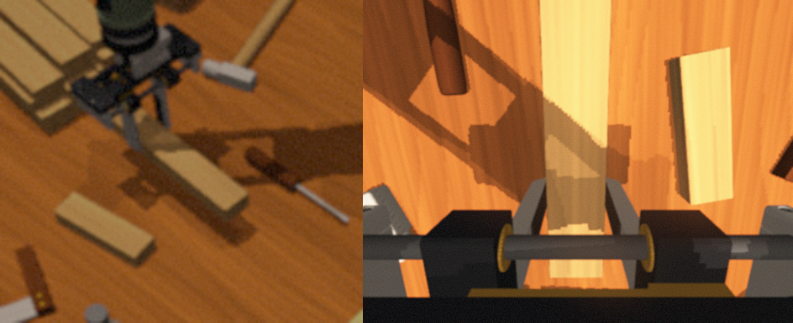

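```bash
cat > rail.py <<'E'
import pickle,sys
from h import *
def rail3d(c,rows,lg,rg,ch=2,half=6):
    """rail top edges at rows -> 3D by known 45mm width (mid point + depth)"""
    g=c["frame"].astype(np.float32)[...,ch];f=fpx(c)
    l0,l1,k,_=edge(g,*lg,half);r0,r1,k2,_=edge(g,*rg,half);print("fit",k,k2,l0,l1,r0,r1)
    X=lambda p,q,v:p[0]+(q[0]-p[0])*(v-p[1])/(q[1]-p[1])
    out=[]
    for v in rows:
        a,b=X(l0,l1,v),X(r0,r1,v);D=f*.045/(b-a)
        p=np.array([((a+b)/2-c["cx"])/f*D,-(v-c["cy"])/f*D,-D,1]);out.append((c["T"]@p)[:3])
    return np.array(out)
E
python3 - <<'E'
from rail import *
c=pickle.load(open("w7.pkl","rb"))
P=rail3d(c,[5,60,110,150],[(216,150),(213,5)],[(288,100),(293,5)]);print(P.round(4));d=P[0]-P[-1];print("pitch",np.degrees(np.arctan2(d[2],d[1])),"yaw",np.degrees(np.arctan2(d[1],d[0])))
E
```

```text
fit 38 40 [215.33932909 150.02368911] [210.14312748   5.10243372] [292.05105691 100.12975048] [295.09581463   5.06712747]
[[ 0.4692 -0.2031  0.0875]
 [ 0.4678 -0.2299  0.0876]
 [ 0.4664 -0.2566  0.0877]
 [ 0.4652 -0.2796  0.0878]]
pitch -0.20794210700523785 yaw 87.027040769253
```

move_arm([
  [[0, 0.02, 0], [0, 0, 0.5], 0.3],
  [[0, 0.04, 0], [0, 0, 0.5], 0.3],
  [[0, 0.04, 0], [0, 0, 0.5], 0.3],
  [[0, 0.04, 0], [0, 0, 0.5], 0.3],
  [[0, 0.04, 0], [0, 0, 0], 0.3],
  [[0.01, 0.04, 0], [0, 0, 0], 0.3],
  [[0.03, 0.04, 0], [0, 0, 0], 0.3],
  [[0.03, 0.02, 0], [0, 0, 0], 0.3],
  [[0.02, 0, 0], [0, 0, 0], 0.3],
  [[0, 0, 0], [0, 0, 0], 0.3],
])

```text
time_s: 10.12
eef_pos: [0.5387, -0.0266, 0.0559]
ee_rot: [-0.014, 0.712, 0.703, -0.003]
ft_force: [-0.3, 0.1, -0.7]
gripper_width: 0.0442
```

```bash
python3 ori.py -1.03; python3 snap.py wrist w8
```

```text
pos [ 0.5387 -0.0266  0.0559] turn [-0.85 -1.35 -0.3 ] F [-0.33  0.07 -0.65] T [-0.17  0.07 -0.02] w 0.0442 t 10.125 j [-0.22  0.31  1.73  0.01  1.12 -0.21]
[[0.9997, 0.0054, 0.0253, 0.5443], [-0.0113, 0.971, 0.2388, 0.0431], [-0.0233, -0.239, 0.9707, 0.242], [0.0, 0.0, 0.0, 1.0]]
```

View pics/w8.png

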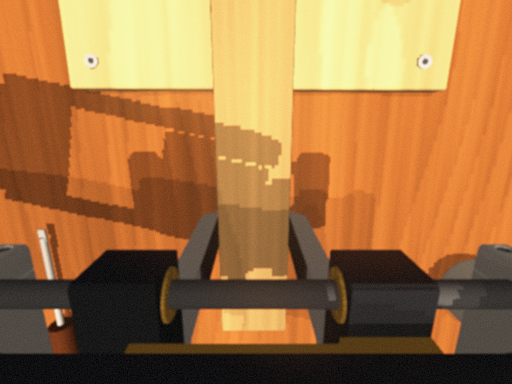

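move_arm([
  [[0.025, 0.003, 0], [-0.8, -1.3, -0.3], 0.3],
  [[0.02, 0.002, 0], [0, 0, 0], 0.3],
  [[0, 0, 0], [0, 0, 0], 0.3],
  [[0, 0, 0], [0, 0, 0], 0.3],
])

```text
time_s: 10.68
eef_pos: [0.5747, -0.0207, 0.0523]
ee_rot: [-0.006, 0.714, 0.7, -0.004]
ft_force: [-0.3, -0.2, -1.1]
gripper_width: 0.0443
```

```bash
python3 ori.py -1.03; python3 snap.py wrist w9
```

```text
pos [ 0.5747 -0.0207  0.0523] turn [-0.16 -0.77  0.11] F [-0.29 -0.21 -1.13] T [-0.1   0.11 -0.  ] w 0.0443 t 10.675 j [-0.19  0.38  1.65  0.    1.12 -0.17]
[[0.9997, 0.0148, 0.0173, 0.579], [-0.0187, 0.968, 0.2503, 0.0512], [-0.013, -0.2505, 0.968, 0.2377], [0.0, 0.0, 0.0, 1.0]]
```

View pics/w9.png

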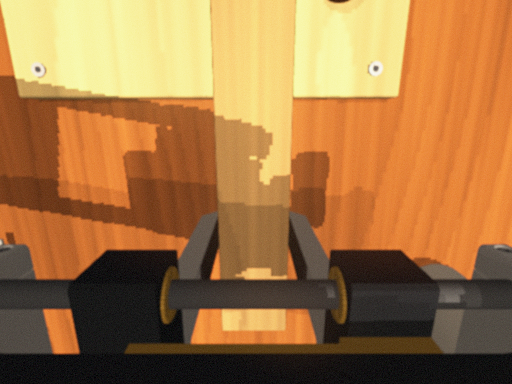

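move_arm([
  [[0.013, 0, 0], [-0.2, -0.8, 0.1], 0.3],
  [[0, 0, -0.01], [0, 0, 0], 0.3],
  [[0, 0, 0], [0, 0, 0], 0.3],
])

```text
time_s: 11.1
eef_pos: [0.587, -0.0211, 0.0414]
ee_rot: [0.0, 0.714, 0.7, -0.0]
ft_force: [-0.2, -0.2, -0.5]
gripper_width: 0.0442
```

```bash
python3 ori.py -1.03; python3 snap.py top t10; python3 snap.py scene s10
python3 - <<'E'
import cv2,numpy as np
a=cv2.imread('pics/t10.png')[140:260,160:310];b=cv2.imread("pics/s10.png")[100:300,190:390]
cv2.imwrite("pics/c10.png",np.hstack([cv2.resize(a,(400,320)),cv2.resize(b,(400,400))[40:360]]))
E
```

```text
pos [ 0.587  -0.0211  0.0414] turn [0.04 0.01 0.06] F [-0.22 -0.2  -0.46] T [-0.11  0.09  0.  ] w 0.0442 t 11.1 j [-0.18  0.41  1.64 -0.    1.1  -0.16]
[[0.0099, 0.995, -0.0989, 0.4108], [-0.9999, 0.0087, -0.013, 0.0993], [-0.012, 0.0991, 0.995, 1.6775], [0.0, 0.0, 0.0, 1.0]]
[[-0.6604, -0.6365, 0.3985, 1.056], [0.7508, -0.571, 0.3321, 0.4923], [0.0162, 0.5185, 0.8549, 1.104], [0.0, 0.0, 0.0, 1.0]]
```

View pics/c10.png

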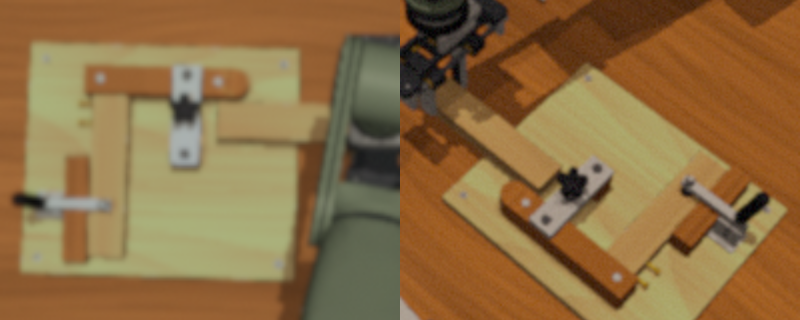

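move_arm([
  [[0, 0, -0.01], [0, 0, 0], 0.3],
  [[0, 0, -0.004], [0, 0, 0], 0.3],
  [[0, 0, 0], [0, 0, 0], 0.3],
])

```text
time_s: 11.58
eef_pos: [0.5881, -0.0212, 0.0275]
ee_rot: [0.001, 0.714, 0.7, 0.0]
ft_force: [-0.2, -0.5, -0.7]
gripper_width: 0.0445
```

```bash
python3 ori.py -1.03
```

```text
pos [ 0.5881 -0.0212  0.0275] turn [0.06 0.14 0.06] F [-0.17 -0.51 -0.73] T [-0.12  0.05  0.03] w 0.0445 t 11.575 j [-0.18  0.43  1.65 -0.    1.07 -0.16]
```

move_arm([
  [[0, 0, -0.002], [0, 0, 0], 0.3],
  [[0, 0, -0.002], [0, 0, 0], 0.3],
  [[0, 0, 0], [0, 0, 0], 0.3],
])

```text
time_s: 11.95
eef_pos: [0.5884, -0.0212, 0.0235]
ee_rot: [0.001, 0.714, 0.7, 0.001]
ft_force: [-0.0, 0.5, -1.1]
gripper_width: 0.0447
```

```bash
python3 ori.py -1.03
```

```text
pos [ 0.5884 -0.0212  0.0235] turn [0.07 0.18 0.06] F [-0.02  0.55 -1.15] T [-0.1   0.08 -0.01] w 0.0447 t 11.95 j [-0.18  0.43  1.65 -0.    1.06 -0.16]
```

move_arm([
  [[0, 0, -0.002], [0, 0, 0], 0.3],
  [[0, 0, 0], [0, 0, 0], 0.3],
])

```text
time_s: 12.2
eef_pos: [0.5887, -0.0214, 0.0227]
ee_rot: [0.002, 0.714, 0.7, 0.001]
ft_force: [-1.9, -0.5, 1.7]
gripper_width: 0.0448
```

```bash
python3 ori.py -1.03; python3 snap.py wrist w11;python3 - <<'E'
from rail import *
c=pickle.load(open("w11.pkl","rb"))
P=rail3d(c,[5,60,110,150],[(216,150),(211,5)],[(289,150),(295,5)]);print(P.round(4));d=P[0]-P[-1];print("pitch",np.degrees(np.arctan2(d[2],d[1])),"yaw",np.degrees(np.arctan2(d[1],d[0])))
E
```

```text
pos [ 0.5887 -0.0214  0.0227] turn [0.07 0.19 0.04] F [-1.94 -0.47  1.71] T [0.27 0.37 0.11] w 0.0448 t 12.2 j [-0.18  0.43  1.65 -0.    1.06 -0.16]
[[0.9998, 0.0178, 0.0006, 0.5898], [-0.0174, 0.967, 0.2541, 0.0513], [0.0039, -0.2541, 0.9672, 0.2078], [0.0, 0.0, 0.0, 1.0]]
fit 39 40 [215.22515109 150.04390069] [207.02002202   5.2254987 ] [290.46261735 150.05642213] [296.05688082   5.04077246]
[[0.5905 0.1048 0.0498]
 [0.5903 0.0796 0.0474]
 [0.5901 0.0538 0.045 ]
 [0.5899 0.0308 0.0428]]
pitch 5.373666334381217 yaw 89.51275644189847
```

View pics/w11.png

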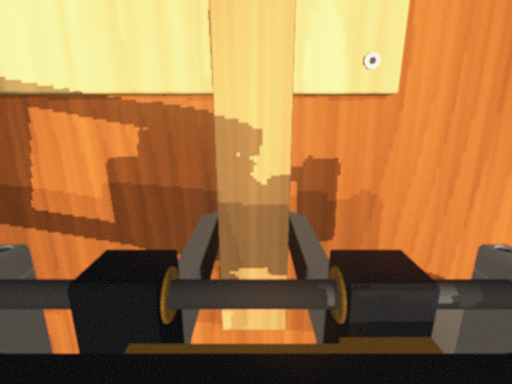

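move_arm([
  [[0, 0.01, 0.0005], [0, 0, 0], 0.3],
  [[0, 0.012, 0], [0, 0, 0], 0.3],
  [[0, 0.012, 0], [0, 0, 0], 0.3],
  [[0, 0, 0], [0, 0, 0], 0.3],
])

```text
time_s: 12.75
eef_pos: [0.5896, 0.0155, 0.0234]
ee_rot: [0.003, 0.714, 0.701, 0.002]
ft_force: [-0.8, 1.4, 1.0]
gripper_width: 0.0447
```

```bash
cat >> ori.py <<'E'
t=np.radians(-1.03);p=s["eef_pos"][:2]-[.5999,.2747]
print("joint-frame TCP x,y mm",(1000*np.array([p[0]*np.cos(t)+p[1]*np.sin(t),-p[0]*np.sin(t)+p[1]*np.cos(t)])).round(1))
E
python3 ori.py -1.03; python3 snap.py scene s12; python3 snap.py top t12;python3 - <<'E'
import cv2,numpy as np
a=cv2.imread('pics/t12.png')[140:260,160:310];b=cv2.imread("pics/s12.png")[100:300,190:390]
cv2.imwrite("pics/c12.png",np.hstack([cv2.resize(a,(400,320)),cv2.resize(b,(400,400))[40:360]]))
E
```

```text
pos [0.5896 0.0155 0.0234] turn [0.07 0.34 0.03] F [-0.79  1.38  0.99] T [ 0.2   0.12 -0.01] w 0.0447 t 12.75 j [-0.12  0.43  1.65 -0.    1.06 -0.1 ]
joint-frame TCP x,y mm [  -5.6 -259.3]
[[-0.6604, -0.6365, 0.3985, 1.056], [0.7508, -0.571, 0.3321, 0.4923], [0.0162, 0.5185, 0.8549, 1.104], [0.0, 0.0, 0.0, 1.0]]
[[0.0099, 0.995, -0.0989, 0.4108], [-0.9999, 0.0087, -0.013, 0.0993], [-0.012, 0.0991, 0.995, 1.6775], [0.0, 0.0, 0.0, 1.0]]
```

View pics/c12.png

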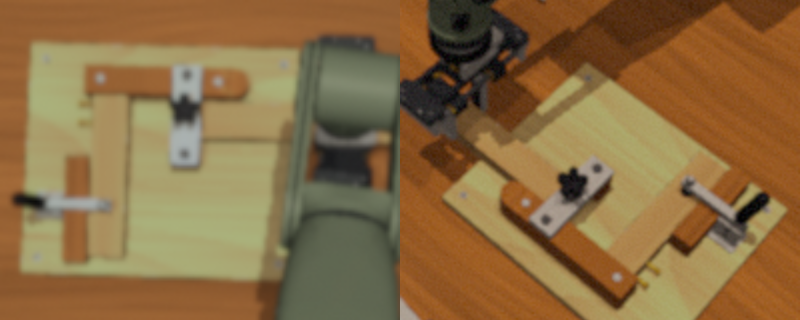

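The rail's lead end is now under the bridge, and there is still a small gap to the fence. I'll keep sliding.

move_arm([
  [[0, 0.012, 0], [0, 0.3, 0], 0.3],
  [[0, 0.012, 0], [0, 0, 0], 0.3],
  [[0, 0.012, 0], [0, 0, 0], 0.3],
  [[0, 0.01, 0], [0, 0, 0], 0.3],
  [[0, 0, 0], [0, 0, 0], 0.3],
])

```text
time_s: 13.48
eef_pos: [0.5899, 0.0636, 0.0234]
ee_rot: [0.001, 0.714, 0.7, -0.0]
ft_force: [-0.2, 0.7, 0.9]
gripper_width: 0.0448
```

```bash
python3 ori.py -1.03; python3 snap.py wrist w13; python3 snap.py top t13;python3 - <<'E'
import cv2,numpy as np
a=cv2.imread('pics/t13.png')[150:250,175:275];b=cv2.imread("pics/w13.png")
cv2.imwrite("pics/c13.png",np.hstack([cv2.resize(a,(330,330),interpolation=cv2.INTER_CUBIC),cv2.resize(b,(440,330))]))
E
```

```text
pos [0.5899 0.0636 0.0234] turn [0.1  0.05 0.1 ] F [-0.23  0.75  0.93] T [ 0.15  0.03 -0.  ] w 0.0448 t 13.475 j [-0.04  0.44  1.63 -0.    1.07 -0.02]
joint-frame TCP x,y mm [  -6.2 -211.2]
[[0.9998, 0.0181, 0.0033, 0.5915], [-0.0183, 0.9668, 0.2547, 0.1364], [0.0014, -0.2547, 0.967, 0.2085], [0.0, 0.0, 0.0, 1.0]]
[[0.0099, 0.995, -0.0989, 0.4108], [-0.9999, 0.0087, -0.013, 0.0993], [-0.012, 0.0991, 0.995, 1.6775], [0.0, 0.0, 0.0, 1.0]]
```

View pics/c13.png

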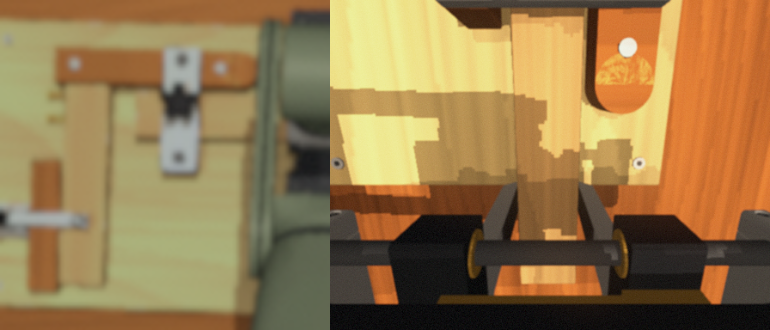

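move_arm([
  [[0.002, 0.005, 0], [0, 0, 0], 0.3],
  [[0.002, 0.005, 0], [0, 0, 0], 0.3],
  [[0, 0, 0], [0, 0, 0], 0.3],
])

```text
time_s: 13.95
eef_pos: [0.5941, 0.0728, 0.0234]
ee_rot: [0.001, 0.715, 0.7, -0.001]
ft_force: [-0.8, 2.1, 1.3]
gripper_width: 0.0446
```

```bash
python3 ori.py -1.03; python3 snap.py wrist w14
python3 - <<'E'
import cv2,numpy as np
b=cv2.imread("pics/w14.png")[0:200,190:350]
cv2.imwrite("pics/w14z.png",cv2.resize(b,None,fx=3,fy=3,interpolation=cv2.INTER_CUBIC))
E
```

```text
pos [0.5941 0.0728 0.0234] turn [0.13 0.03 0.2 ] F [-0.8   2.1   1.32] T [0.18 0.   0.05] w 0.0446 t 13.95 j [-0.02  0.45  1.62 -0.    1.07  0.  ]
joint-frame TCP x,y mm [  -2.2 -202. ]
[[0.9998, 0.0197, 0.0041, 0.5959], [-0.0201, 0.9667, 0.2552, 0.1456], [0.0011, -0.2552, 0.9669, 0.2084], [0.0, 0.0, 0.0, 1.0]]
```

View pics/w14z.png

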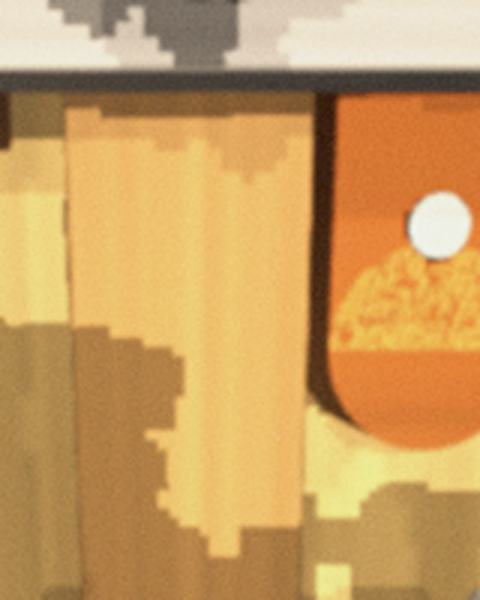

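```bash
cat > gap.py <<'E'
import sys,pickle
from h import *
def gap(f,rl,fl,ll=None):
    c=pickle.load(open(f+".pkl","rb"));g=c["frame"].astype(np.float32);t=np.radians(-1.03)
    for n,L,h,ch in (("rail",rl,.046,2),("fence",fl,.060,0),("railL",ll,.046,2)):
        if L is None: continue
        p,q,k,r=edge(g[...,ch],*L,4);P=ray(c,[p,q],h)[:,:2]-[.5999,.2747]
        J=1000*np.c_[P[:,0]*np.cos(t)+P[:,1]*np.sin(t),-P[:,0]*np.sin(t)+P[:,1]*np.cos(t)]
        print(n,p.round(1),q.round(1),k,round(float(r),2),"joint xy",J.round(1).tolist(),"yaw rel deg",np.degrees(np.arctan2(-(J[1]-J[0])[0],(J[1]-J[0])[1])).round(2))
E
python3 - <<'E'
from gap import *
z=lambda x,y:(190+x/3,y/3)
gap("w14",(z(306,500),z(314,120)),(z(329,330),z(336,120)),(z(80,560),z(66,140)))
E
```

```text
rail [290.9 166.6] [294.  40.] 37 0.24 joint xy [[21.0, -159.5], [20.4, -90.8]] yaw rel deg 0.5
fence [298.9 110. ] [301.8  40. ] 40 0.11 joint xy [[22.2, -127.0], [22.3, -94.1]] yaw rel deg -0.17
railL [215.7 186.7] [209.9  46.8] 37 0.4 joint xy [[-24.4, -171.8], [-24.7, -94.0]] yaw rel deg 0.16
```

move_arm([
  [[0.0015, 0.004, 0], [0, 0, 0], 0.3],
  [[0.0015, 0.004, 0], [0, 0, 0], 0.3],
  [[0.001, 0, 0], [0, 0, 0], 0.3],
])

```text
time_s: 14.38
eef_pos: [0.5961, 0.0793, 0.0235]
ee_rot: [0.0, 0.714, 0.7, -0.004]
ft_force: [-3.6, 0.7, 4.6]
gripper_width: 0.0442
```

```bash
python3 ori.py -1.03
```

```text
pos [0.5961 0.0793 0.0235] turn [ 0.33 -0.28  0.13] F [-3.61  0.66  4.6 ] T [0.1  0.69 0.2 ] w 0.0442 t 14.375 j [-0.01  0.46  1.61 -0.01  1.08  0.02]
joint-frame TCP x,y mm [  -0.3 -195.5]
```

move_arm([
  [[0.0005, 0.003, 0.0003], [0, 0, 0], 0.3],
  [[0.0005, 0.0025, 0], [0, 0, 0], 0.3],
  [[0.0005, 0.002, 0], [0, 0, 0], 0.3],
])

```text
time_s: 14.75
eef_pos: [0.596, 0.0849, 0.0236]
ee_rot: [0.0, 0.714, 0.7, -0.007]
ft_force: [-3.7, -4.4, 4.3]
gripper_width: 0.0444
```

```bash
python3 ori.py -1.03;python3 snap.py top t15;python3 - <<'E'
import cv2,numpy as np
a=cv2.imread('pics/t15.png')[150:250,175:275]
cv2.imwrite("pics/c15.png",cv2.resize(a,(600,600),interpolation=cv2.INTER_CUBIC))
E
```

```text
pos [0.596  0.0849 0.0236] turn [ 0.56 -0.49  0.09] F [-3.66 -4.39  4.31] T [-0.73  0.7   0.11] w 0.0444 t 14.75 j [ 0.    0.46  1.6  -0.01  1.09  0.03]
joint-frame TCP x,y mm [  -0.4 -189.8]
[[0.0099, 0.995, -0.0989, 0.4108], [-0.9999, 0.0087, -0.013, 0.0993], [-0.012, 0.0991, 0.995, 1.6775], [0.0, 0.0, 0.0, 1.0]]
```

View pics/c15.png

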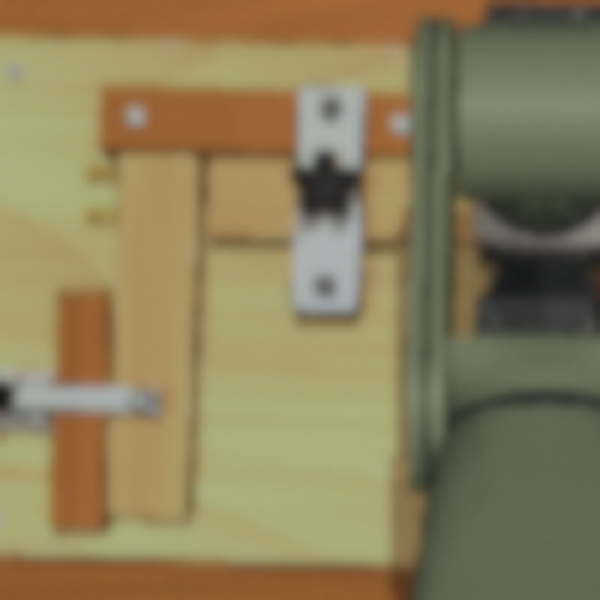

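move_arm([
  [[0.0003, 0.002, 0.0002], [0.5, -0.4, 0], 0.3],
  [[0.0003, 0.002, 0], [0, 0, 0], 0.3],
])

```text
time_s: 15.05
eef_pos: [0.5962, 0.0887, 0.0234]
ee_rot: [-0.0, 0.714, 0.7, -0.002]
ft_force: [-4.2, -5.0, 3.8]
gripper_width: 0.0445
```

```bash
python3 ori.py -1.03
```

```text
pos [0.5962 0.0887 0.0234] turn [ 0.11 -0.14  0.09] F [-4.16 -5.05  3.84] T [-0.93  0.61  0.1 ] w 0.0445 t 15.05 j [ 0.01  0.46  1.6  -0.    1.08  0.03]
joint-frame TCP x,y mm [  -0.4 -186.1]
```

move_arm([
  [[0.0003, 0.0015, 0.0002], [0, 0, 0], 0.3],
  [[0.0003, 0.0012, 0], [0, 0, 0], 0.3],
])

```text
time_s: 15.3
eef_pos: [0.5962, 0.089, 0.0235]
ee_rot: [0.001, 0.714, 0.7, -0.004]
ft_force: [-4.6, -7.0, 5.6]
gripper_width: 0.0448
```

```bash
python3 ori.py -1.03
```

```text
pos [0.5962 0.089  0.0235] turn [ 0.39 -0.25  0.05] F [-4.58 -6.99  5.59] T [-1.1   0.64  0.06] w 0.0448 t 15.3 j [ 0.01  0.46  1.6  -0.01  1.08  0.03]
joint-frame TCP x,y mm [  -0.4 -185.7]
```

move_arm([
  [[0.0003, 0.002, 0], [0.3, -0.2, 0], 0.3],
  [[0.0003, 0.002, 0.0003], [0, 0, 0], 0.3],
])

```text
time_s: 15.55
eef_pos: [0.5962, 0.0891, 0.0235]
ee_rot: [0.002, 0.714, 0.701, -0.004]
ft_force: [-2.3, -8.7, -0.2]
gripper_width: 0.0446
```

```bash
python3 ori.py -1.03; python3 snap.py wrist w16; python3 ori.py -1.03
python3 - <<'E'
import cv2,numpy as np
b=cv2.imread("pics/w16.png")[0:200,190:350]
cv2.imwrite("pics/w16z.png",cv2.resize(b,None,fx=3,fy=3,interpolation=cv2.INTER_CUBIC))
E
```

```text
pos [0.5962 0.0891 0.0235] turn [ 0.51 -0.16  0.02] F [-2.27 -8.74 -0.21] T [-1.41  0.52  0.05] w 0.0446 t 15.55 j [ 0.01  0.46  1.6  -0.01  1.08  0.03]
joint-frame TCP x,y mm [  -0.4 -185.7]
[[0.9999, 0.016, 0.0065, 0.5984], [-0.0171, 0.965, 0.2615, 0.1631], [-0.0021, -0.2616, 0.9652, 0.208], [0.0, 0.0, 0.0, 1.0]]
pos [0.5962 0.089  0.0234] turn [ 0.52 -0.17  0.02] F [-3.36 -9.82  2.53] T [-1.4   0.55  0.02] w 0.0444 t 15.6 j [ 0.01  0.46  1.6  -0.01  1.08  0.03]
joint-frame TCP x,y mm [  -0.4 -185.7]
```

View pics/w16z.png

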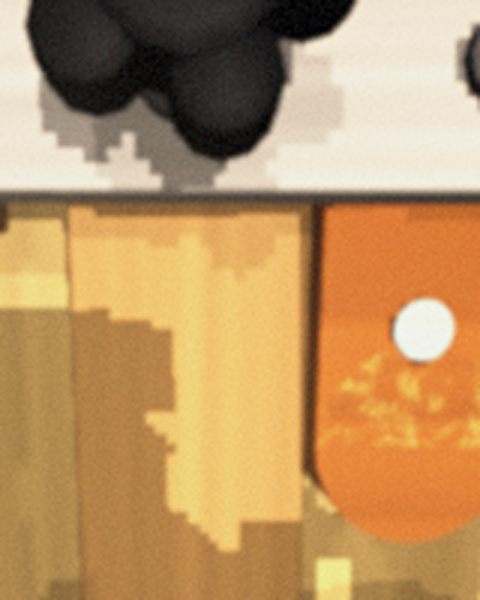

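Run:
```python
from gap import *
z=lambda x,y:(190+x/3,y/3)
gap("w16",(z(303,510),z(303,215)),(z(317,430),z(321,215)),(z(80,560),z(68,215)))
```

```text
rail [290.3 170. ] [289.4  71.7] 31 0.22 joint xy [[22.4, -144.9], [19.9, -90.1]] yaw rel deg 2.58
fence [294.6 143.3] [297.5  71.7] 40 0.09 joint xy [[22.3, -127.5], [22.3, -92.0]] yaw rel deg -0.04
railL [216.  186.7] [210.7  71.8] 39 0.35 joint xy [[-22.5, -155.4], [-23.1, -90.2]] yaw rel deg 0.59
```

Run:
```python
import pickle
from h import *
c=pickle.load(open("w16.pkl","rb"));g=c["frame"]
for v in (75,90,105,120,135,150,165):
    print(v,g[v-2:v+3,283:302].mean(0).round(0).astype(int)[:,0].tolist(), g[v-2:v+3,283:302].mean(0).round(0).astype(int)[:,1].tolist())
cv2.imwrite("pics/w16y.png",cv2.resize(c["frame"][60:180,260:320,::-1],None,fx=8,fy=5,interpolation=cv2.INTER_NEAREST))
```

```text
75 [228, 228, 228, 226, 229, 224, 203, 155, 137, 129, 110, 78, 65, 75, 119, 179, 216, 223, 224] [170, 171, 169, 168, 169, 167, 147, 109, 96, 91, 75, 52, 39, 40, 63, 96, 119, 125, 127]
90 [241, 241, 241, 242, 241, 240, 230, 193, 167, 143, 108, 80, 74, 104, 164, 214, 223, 226, 222] [193, 191, 191, 191, 190, 188, 167, 137, 118, 100, 71, 49, 40, 59, 88, 121, 128, 128, 126]
105 [241, 241, 241, 240, 242, 241, 230, 196, 165, 136, 97, 81, 93, 144, 196, 221, 225, 227, 225] [192, 189, 192, 190, 191, 190, 168, 138, 116, 96, 62, 49, 52, 79, 106, 124, 126, 131, 126]
120 [241, 240, 241, 241, 241, 241, 233, 194, 150, 120, 95, 91, 125, 191, 232, 237, 235, 235, 234] [191, 189, 191, 190, 191, 188, 172, 138, 102, 81, 60, 54, 69, 104, 132, 142, 138, 141, 138]
135 [239, 241, 240, 241, 241, 241, 234, 192, 145, 106, 91, 112, 171, 223, 235, 232, 227, 224, 224] [188, 191, 189, 191, 191, 189, 174, 136, 97, 68, 56, 62, 94, 128, 142, 142, 135, 131, 133]
150 [240, 240, 240, 240, 242, 240, 230, 181, 126, 102, 99, 135, 192, 229, 235, 233, 232, 231, 231] [190, 187, 189, 189, 192, 188, 170, 129, 85, 63, 58, 77, 111, 137, 144, 141, 138, 136, 136]
165 [240, 240, 240, 240, 241, 240, 238, 220, 189, 184, 188, 195, 210, 222, 216, 212, 215, 222, 224] [188, 190, 188, 189, 190, 194, 188, 165, 143, 143, 146, 152, 167, 181, 171, 158, 143, 137, 130]
```

View pics/w16y.png

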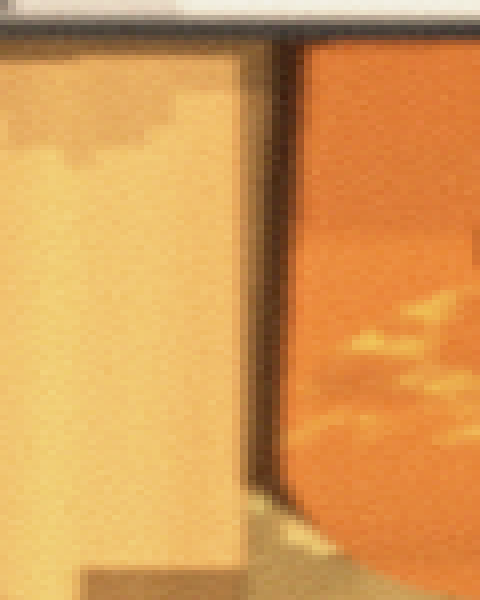

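The strip between rail and fence appears to widen ahead, so the rail may be yawed slightly away from the fence. I'll ease off the end push, turn it flush with the fence, and look again.

move_arm([
  [[0, -0.002, 0], [0.4, 0, 0], 0.3],
  [[0.001, 0, -0.0003], [0.1, 0, -0.8], 0.3],
  [[0.001, 0, -0.0003], [0, 0, -0.8], 0.3],
  [[0.001, 0, -0.0003], [0, 0, -0.5], 0.3],
])

```text
time_s: 16.1
eef_pos: [0.5956, 0.0884, 0.0236]
ee_rot: [-0.003, 0.722, 0.691, -0.005]
ft_force: [-6.6, -2.4, 7.8]
gripper_width: 0.0447
```

```bash
python3 ori.py -1.03; python3 snap.py wrist w17
python3 - <<'E'
from gap import *
z=lambda x,y:(190+x/3,y/3)
gap("w17",(z(303,510),z(303,215)),(z(317,430),z(321,215)),(z(80,560),z(68,215)))
c=pickle.load(open("w17.pkl","rb"));cv2.imwrite("pics/w17y.png",cv2.resize(c["frame"][60:180,200:320,::-1],None,fx=5,fy=5,interpolation=cv2.INTER_NEAREST))
E
```

```text
pos [0.5956 0.0884 0.0236] turn [ 0.09 -0.63  1.48] F [-6.63 -2.4   7.79] T [-0.36  0.99  1.72] w 0.0447 t 16.1 j [ 0.    0.46  1.6  -0.    1.09  0.05]
joint-frame TCP x,y mm [  -1.  -186.4]
[[0.999, 0.0384, 0.0209, 0.6011], [-0.0425, 0.9662, 0.2542, 0.1611], [-0.0104, -0.2549, 0.9669, 0.2086], [0.0, 0.0, 0.0, 1.0]]
rail [288.3 170. ] [289.2  71.7] 28 0.36 joint xy [[21.9, -146.3], [21.9, -91.4]] yaw rel deg -0.06
fence [293.  143.3] [294.3  71.6] 40 0.01 joint xy [[22.7, -129.0], [22.9, -93.3]] yaw rel deg -0.35
railL [214.  186.8] [210.2  71.7] 34 0.38 joint xy [[-23.4, -155.8], [-21.5, -90.3]] yaw rel deg -1.67
```

View pics/w17y.png

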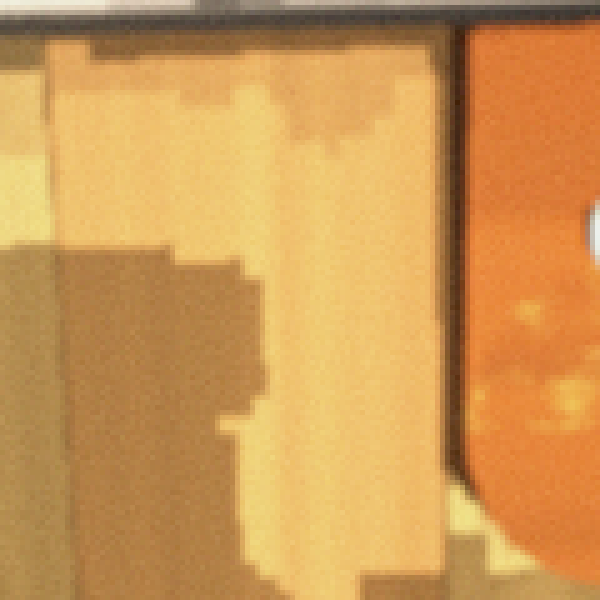

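move_arm([
  [[0.0008, -0.001, 0], [0, -0.4, 0.7], 0.3],
  [[0.001, 0, 0], [0, -0.2, 0.3], 0.3],
  [[0.001, 0, 0], [0, 0, 0], 0.3],
])

```text
time_s: 16.52
eef_pos: [0.5961, 0.0885, 0.0235]
ee_rot: [-0.001, 0.715, 0.699, -0.003]
ft_force: [-7.2, -2.2, 5.4]
gripper_width: 0.0444
```

```bash
python3 ori.py -1.03; python3 snap.py wrist w18
python3 - <<'E'
from gap import *
z=lambda x,y:(190+x/3,y/3)
gap("w18",(z(303,510),z(303,215)),(z(317,430),z(321,215)),(z(80,560),z(68,215)))
c=pickle.load(open("w18.pkl","rb"));cv2.imwrite("pics/w18y.png",cv2.resize(c["frame"][60:180,200:320,::-1],None,fx=5,fy=5,interpolation=cv2.INTER_NEAREST))
E
```

```text
pos [0.5961 0.0885 0.0235] turn [ 0.12 -0.3   0.27] F [-7.23 -2.16  5.4 ] T [-0.37  1.14  0.28] w 0.0444 t 16.525 j [ 0.01  0.46  1.6  -0.    1.08  0.03]
joint-frame TCP x,y mm [  -0.5 -186.3]
[[0.9998, 0.0195, 0.01, 0.599], [-0.0214, 0.9667, 0.255, 0.1613], [-0.0047, -0.2551, 0.9669, 0.2085], [0.0, 0.0, 0.0, 1.0]]
rail [288.9 169.9] [292.1  71.7] 14 0.52 joint xy [[21.7, -145.8], [21.8, -90.9]] yaw rel deg -0.09
fence [294.  143.3] [296.6  71.7] 40 0.13 joint xy [[22.3, -128.5], [22.3, -92.8]] yaw rel deg -0.08
railL [215.7 186.7] [210.5  71.8] 35 0.39 joint xy [[-22.6, -156.1], [-23.0, -90.7]] yaw rel deg 0.34
```

View pics/w18y.png

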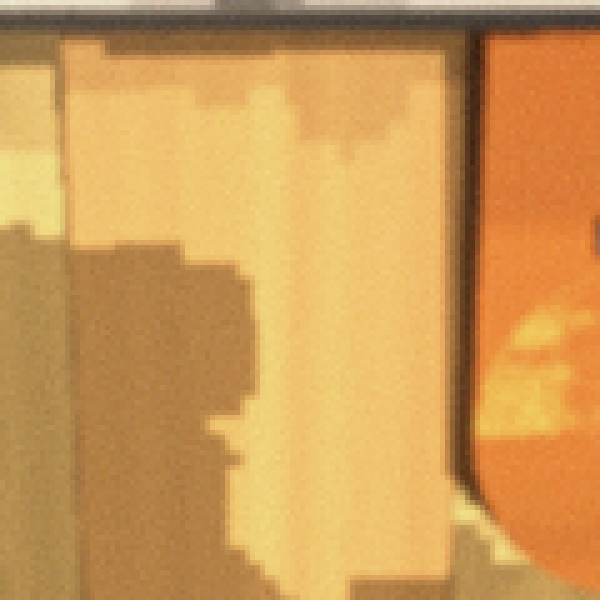

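move_arm([
  [[0.0005, 0.002, 0], [0.1, -0.2, -0.3], 0.3],
  [[0.0005, 0.002, 0], [0.3, 0, -0.2], 0.3],
  [[0.0005, 0.0025, 0], [0.3, 0, -0.2], 0.3],
  [[0.0005, 0.0028, 0], [0.3, 0, -0.2], 0.3],
])

```text
time_s: 17.08
eef_pos: [0.5959, 0.0892, 0.0236]
ee_rot: [-0.002, 0.718, 0.696, -0.003]
ft_force: [-6.6, -8.3, 6.7]
gripper_width: 0.0442
```

```bash
for i in 1 2 3; do python3 ori.py -1.03; python3 snap.py wrist w19 >/dev/null; done
python3 - <<'E'
from gap import *
z=lambda x,y:(190+x/3,y/3)
gap("w19",(z(303,510),z(303,215)),(z(317,430),z(321,215)),(z(80,560),z(68,215)))
E
```

```text
pos [0.5959 0.0892 0.0236] turn [ 0.06 -0.46  0.8 ] F [-6.58 -8.28  6.71] T [-1.63  0.9   0.84] w 0.0442 t 17.075 j [ 0.01  0.46  1.6  -0.    1.09  0.04]
joint-frame TCP x,y mm [  -0.7 -185.6]
pos [0.5958 0.0892 0.0235] turn [ 0.06 -0.47  0.8 ] F [-5.83 -7.29  5.92] T [-1.56  0.86  0.9 ] w 0.0444 t 17.125 j [ 0.01  0.46  1.6  -0.    1.09  0.04]
joint-frame TCP x,y mm [  -0.7 -185.5]
pos [0.5959 0.0892 0.0236] turn [ 0.05 -0.47  0.79] F [-5.33 -8.02  4.77] T [-1.59  0.87  0.91] w 0.0447 t 17.175 j [ 0.01  0.46  1.6  -0.    1.09  0.04]
joint-frame TCP x,y mm [  -0.7 -185.5]
rail [288.3 169.9] [291.5  71.7] 24 0.33 joint xy [[21.6, -145.2], [22.3, -90.3]] yaw rel deg -0.73
fence [293.4 143.3] [295.   71.6] 40 0.11 joint xy [[22.3, -128.0], [22.3, -92.3]] yaw rel deg 0.1
railL [215.1 186.7] [209.8  71.8] 34 0.3 joint xy [[-22.9, -155.2], [-22.7, -89.8]] yaw rel deg -0.19
```

move_arm([
  [[0.0003, 0.0035, 0], [0.2, 0.2, 0.3], 0.3],
  [[0.0003, 0.0042, 0], [0.2, 0, 0], 0.3],
  [[0.0003, 0.0045, 0], [0.2, 0, -0.1], 0.3],
  [[0.0003, 0.0045, 0], [0.2, 0, -0.1], 0.3],
])

```text
time_s: 17.73
eef_pos: [0.5957, 0.0891, 0.0237]
ee_rot: [-0.001, 0.717, 0.697, -0.012]
ft_force: [-5.6, -12.9, 4.5]
gripper_width: 0.0445
```

```bash
for i in 1 2 3; do python3 ori.py -1.03; python3 snap.py wrist w20 >/dev/null; done
python3 - <<'E'
from gap import *
z=lambda x,y:(190+x/3,y/3)
gap("w20",(z(303,510),z(303,215)),(z(317,430),z(321,215)),(z(80,560),z(68,215)))
E
```

```text
pos [0.5957 0.0891 0.0237] turn [ 0.89 -1.01  0.52] F [ -5.62 -12.89   4.49] T [-2.02  0.93  0.36] w 0.0445 t 17.725 j [ 0.01  0.47  1.59 -0.02  1.1   0.05]
joint-frame TCP x,y mm [  -0.9 -185.7]
pos [0.5957 0.0891 0.0237] turn [ 0.9  -1.01  0.53] F [ -5.66 -13.74   4.87] T [-2.07  0.86  0.33] w 0.045 t 17.775 j [ 0.01  0.47  1.59 -0.02  1.1   0.05]
joint-frame TCP x,y mm [  -0.9 -185.6]
pos [0.5957 0.0891 0.0237] turn [ 0.89 -1.01  0.52] F [ -6.58 -13.51   5.21] T [-2.02  0.89  0.38] w 0.0444 t 17.825 j [ 0.01  0.47  1.59 -0.02  1.1   0.05]
joint-frame TCP x,y mm [  -0.9 -185.6]
rail [289.2 170. ] [288.4  71.7] 27 0.33 joint xy [[21.9, -144.9], [20.0, -90.2]] yaw rel deg 1.99
fence [293.7 143.3] [296.   71.6] 40 0.11 joint xy [[22.3, -127.4], [22.3, -92.0]] yaw rel deg -0.08
railL [215.5 186.7] [209.9  71.8] 36 0.44 joint xy [[-22.8, -155.1], [-22.9, -89.8]] yaw rel deg 0.09
```

move_arm([
  [[0.0003, 0.0035, 0], [0.5, -0.6, 0], 0.3],
  [[0.0003, 0.0035, 0], [0.5, -0.5, 0], 0.3],
  [[0.0003, 0.0038, 0], [0.5, -0.3, 0], 0.3],
])

```text
time_s: 18.25
eef_pos: [0.596, 0.0892, 0.0234]
ee_rot: [0.003, 0.717, 0.697, -0.001]
ft_force: [-4.3, -11.2, 5.1]
gripper_width: 0.0446
```

```bash
for i in 1 2; do python3 ori.py -1.03; python3 snap.py wrist w21 >/dev/null; done
python3 - <<'E'
from gap import *
z=lambda x,y:(190+x/3,y/3)
gap("w21",(z(303,510),z(303,215)),(z(317,430),z(321,215)),(z(80,560),z(68,215)))
c=pickle.load(open("w21.pkl","rb"));cv2.imwrite("pics/w21y.png",cv2.resize(c["frame"][60:180,200:320,::-1],None,fx=5,fy=5,interpolation=cv2.INTER_NEAREST))
E
```

```text
pos [0.596  0.0892 0.0234] turn [0.3  0.21 0.53] F [ -4.31 -11.19   5.06] T [-1.96  1.25  0.28] w 0.0446 t 18.25 j [ 0.01  0.46  1.61 -0.01  1.07  0.04]
joint-frame TCP x,y mm [  -0.5 -185.5]
pos [0.596  0.0892 0.0234] turn [0.29 0.22 0.53] F [ -4.53 -10.04   4.77] T [-1.88  1.18  0.28] w 0.0445 t 18.3 j [ 0.01  0.46  1.61 -0.01  1.07  0.04]
joint-frame TCP x,y mm [  -0.5 -185.5]
rail [289.4 170. ] [288.5  71.7] 29 0.49 joint xy [[21.9, -145.1], [20.0, -90.2]] yaw rel deg 1.99
fence [294.3 143.3] [296.5  71.7] 40 0.13 joint xy [[22.3, -127.7], [22.3, -92.1]] yaw rel deg -0.06
railL [215.4 186.7] [209.9  71.8] 36 0.32 joint xy [[-22.8, -155.1], [-23.0, -89.9]] yaw rel deg 0.16
```

View pics/w21y.png

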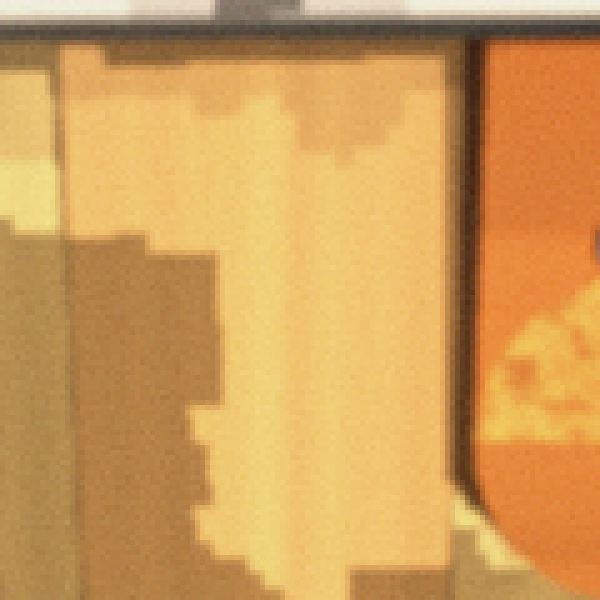

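move_arm([
  [[0.0003, 0.0042, 0], [0.4, 0.1, 0.1], 0.3],
  [[0.0003, 0.0044, 0], [0.4, 0.1, 0], 0.3],
])

```text
time_s: 18.6
eef_pos: [0.596, 0.0893, 0.0234]
ee_rot: [0.001, 0.716, 0.698, -0.003]
ft_force: [-6.2, -12.5, 5.8]
gripper_width: 0.0445
```

```bash
for i in 1 2 3 4 5 6 7 8; do python3 snap.py wrist w22 >/dev/null; python3 ori.py -1.03; done
python3 - <<'E'
from gap import *
z=lambda x,y:(190+x/3,y/3)
gap("w22",(z(303,510),z(303,215)),(z(317,430),z(321,215)),(z(80,560),z(68,215)))
E
python3 snap.py top t22; python3 snap.py scene s22
python3 - <<'E'
import cv2,numpy as np
a=cv2.imread('pics/t22.png')[150:250,175:275];b=cv2.imread("pics/s22.png")
cv2.imwrite("pics/c22.png",np.hstack([cv2.resize(a,(384,384),interpolation=cv2.INTER_CUBIC),cv2.resize(b[130:290,200:360],(384,384),interpolation=cv2.INTER_CUBIC)]))
E
```

```text
pos [0.596  0.0893 0.0234] turn [ 0.29 -0.18  0.43] F [ -5.32 -12.65   5.73] T [-2.25  0.86  0.2 ] w 0.0445 t 18.65 j [ 0.01  0.46  1.6  -0.01  1.08  0.04]
joint-frame TCP x,y mm [  -0.6 -185.5]
pos [0.596  0.0892 0.0234] turn [ 0.29 -0.17  0.43] F [ -6.05 -11.86   5.63] T [-2.23  0.91  0.18] w 0.0448 t 18.7 j [ 0.01  0.46  1.6  -0.01  1.08  0.04]
joint-frame TCP x,y mm [  -0.6 -185.5]
pos [0.596  0.0892 0.0234] turn [ 0.29 -0.16  0.43] F [ -5.68 -11.34   5.94] T [-2.21  0.89  0.25] w 0.0448 t 18.75 j [ 0.01  0.46  1.6  -0.01  1.08  0.04]
joint-frame TCP x,y mm [  -0.6 -185.5]
pos [0.596  0.0892 0.0234] turn [ 0.29 -0.16  0.43] F [ -6.24 -12.31   5.46] T [-2.2   0.85  0.13] w 0.0449 t 18.8 j [ 0.01  0.46  1.6  -0.01  1.08  0.04]
joint-frame TCP x,y mm [  -0.6 -185.5]
pos [0.596  0.0892 0.0234] turn [ 0.29 -0.16  0.43] F [ -5.79 -12.42   5.11] T [-2.21  0.95  0.22] w 0.045 t 18.85 j [ 0.01  0.46  1.6  -0.01  1.08  0.04]
joint-frame TCP x,y mm [  -0.6 -185.5]
pos [0.596  0.0893 0.0234] turn [ 0.29 -0.16  0.43] F [ -5.55 -11.83   5.2 ] T [-2.25  0.84  0.21] w 0.0443 t 18.9 j [ 0.01  0.4
[... 305 characters left out ...]
  0.43] F [ -5.46 -11.87   5.23] T [-2.26  0.93  0.22] w 0.0447 t 19.0 j [ 0.01  0.46  1.6  -0.01  1.08  0.04]
joint-frame TCP x,y mm [  -0.5 -185.5]
rail [289.5 170. ] [288.5  71.7] 25 0.39 joint xy [[22.1, -145.0], [20.0, -90.1]] yaw rel deg 2.15
fence [294.1 143.3] [296.4  71.6] 40 0.13 joint xy [[22.3, -127.6], [22.3, -92.0]] yaw rel deg -0.03
railL [215.9 186.7] [210.   71.8] 36 0.4 joint xy [[-22.5, -155.1], [-23.1, -89.9]] yaw rel deg 0.46
[[0.0099, 0.995, -0.0989, 0.4108], [-0.9999, 0.0087, -0.013, 0.0993], [-0.012, 0.0991, 0.995, 1.6775], [0.0, 0.0, 0.0, 1.0]]
[[-0.6604, -0.6365, 0.3985, 1.056], [0.7508, -0.571, 0.3321, 0.4923], [0.0162, 0.5185, 0.8549, 1.104], [0.0, 0.0, 0.0, 1.0]]
```

View pics/c22.png

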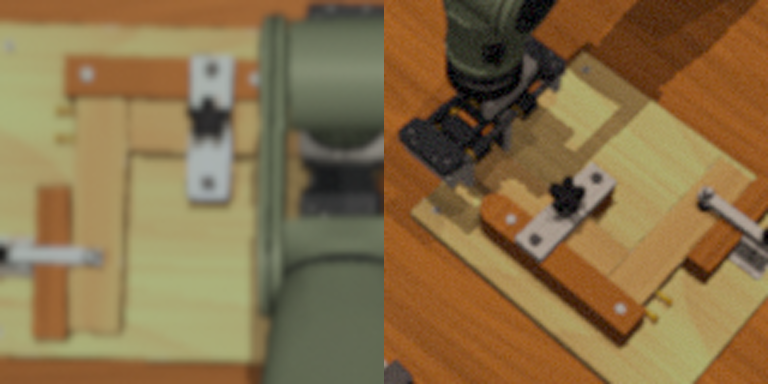

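move_arm([
  [[0.0002, 0.0046, 0.0002], [0.4, -0.1, -0.3], 0.3],
  [[0.0002, 0.0052, 0.0002], [0.4, -0.1, -0.2], 0.3],
])

```text
time_s: 19.35
eef_pos: [0.596, 0.0893, 0.0234]
ee_rot: [0.002, 0.718, 0.696, -0.003]
ft_force: [-3.4, -15.3, 4.0]
gripper_width: 0.0445
```

```bash
for i in 1 2 3 4 5 6; do python3 snap.py wrist w23_$i >/dev/null; python3 ori.py -1.03; done
python3 - <<'E'
from gap import *
z=lambda x,y:(190+x/3,y/3)
for i in (1,3,5): gap(f"w23_{i}",(z(303,510),z(303,215)),(z(317,430),z(321,215)),(z(80,560),z(68,215)))
E
```

```text
pos [0.596  0.0892 0.0234] turn [ 0.43 -0.1   0.79] F [ -3.76 -14.38   3.62] T [-2.51  0.84  0.72] w 0.0447 t 19.4 j [ 0.01  0.46  1.6  -0.01  1.08  0.05]
joint-frame TCP x,y mm [  -0.6 -185.5]
pos [0.596  0.0892 0.0234] turn [ 0.43 -0.09  0.78] F [ -4.59 -13.89   4.42] T [-2.49  0.87  0.71] w 0.0445 t 19.45 j [ 0.01  0.46  1.6  -0.01  1.08  0.04]
joint-frame TCP x,y mm [  -0.5 -185.5]
pos [0.596  0.0892 0.0234] turn [ 0.43 -0.1   0.78] F [ -3.42 -13.64   3.46] T [-2.49  0.81  0.71] w 0.045 t 19.5 j [ 0.01  0.46  1.6  -0.01  1.08  0.04]
joint-frame TCP x,y mm [  -0.6 -185.5]
pos [0.596  0.0892 0.0234] turn [ 0.42 -0.1   0.78] F [ -3.82 -13.13   2.71] T [-2.54  0.85  0.69] w 0.0441 t 19.55 j [ 0.01  0.46  1.6  -0.01  1.08  0.04]
joint-frame TCP x,y mm [  -0.6 -185.5]
pos [0.596  0.0892 0.0234] turn [ 0.42 -0.1   0.78] F [ -4.31 -13.4    3.64] T [-2.51  0.86  0.75] w 0.0443 t 19.6 j [ 0.01  0.46  1.6  -0.01  1.08  0.04]
joint-frame TCP x,y mm [  -0.6 -185.5]
pos [0.596  0.0892 0.0234] turn [ 0.42 -0.1   0.78] F [ -4.32 -14.12   3.48] T [-2.47  0.87  0.75] w 0.0444 t 19.65 j [ 0.01  0.4
[... 273 characters left out ...]
215.  186.7] [210.   71.8] 37 0.43 joint xy [[-22.9, -154.9], [-22.5, -89.7]] yaw rel deg -0.35
rail [287.9 169.9] [291.3  71.7] 26 0.54 joint xy [[21.3, -145.0], [22.1, -90.2]] yaw rel deg -0.79
fence [293.6 143.3] [295.5  71.6] 40 0.1 joint xy [[22.3, -127.7], [22.3, -92.1]] yaw rel deg -0.04
railL [215.  186.7] [209.8  71.8] 34 0.33 joint xy [[-22.9, -154.9], [-22.6, -89.7]] yaw rel deg -0.26
rail [288.5 170. ] [290.5  71.7] 23 0.41 joint xy [[21.7, -145.0], [21.6, -90.2]] yaw rel deg 0.08
fence [293.6 143.3] [295.4  71.6] 40 0.13 joint xy [[22.3, -127.7], [22.3, -92.1]] yaw rel deg -0.04
railL [215.5 186.7] [209.5  71.8] 32 0.37 joint xy [[-22.6, -154.9], [-22.7, -89.8]] yaw rel deg 0.12
```

The push is steady at about 13.5–14 N on the wrist, the rail is flush within measurement noise, and it is at rest. I'm handing in.

```bash
python3 -c "
from plant import sign_off
print(sign_off())"; python3 ori.py -1.03
```

```text
the job is handed in; nothing more can be done
None
the job is handed in; nothing more can be done
```

I gripped the rail, slid it flat along the base under the bridge, and butted it gently against the stile. The job is handed in with the arm still gripping and pushing. The sign-off gave no verdict, so the checks below are my own, all from before handing in.

- **Push:** over the last 0.3 s the wrist read a steady 13–14 N along the rail and about 4 N sideways into the fence. I estimate 10–14 N reaches the stile after friction, but I could not measure that contact directly. The wrist force stayed around 15 N or below throughout the approach and push.
- **Position:** the tool stopped at joint y ≈ −185.5 mm, as expected with the rail's end on the stile. The rail's centre is about 0.5 mm from the fence line, the height is unchanged since it touched the base, and nothing was moving.
- **Grip:** opening about 44.5 mm on the rail, set to 50 N.
- **Squareness:** the rail's left edge gave a yaw between −0.35° and +0.12°. The fits on the fence-side edge disagreed, from +2° in earlier frames to −0.8° in the last ones, because that edge sits in the fence's shadow. I relied on the left edge and the 45 mm width.
- **First grasp missed:** the real fingertips are about 25 mm shorter than stated, so the fingers closed above the rail without touching it. I opened, went lower and gripped properly.
- **Bystanders:** I saw no contact with any of them, but I did not measure their positions again at the end.

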